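Make up two water-test field kits

TASK

Make up the two field test kits from the stock in the middle of the bench. The larger open case gets the pocket colorimeter, lying face up in its oblong well, the small amber reagent bottle in the wide square well and the glass sample vial in the narrow square well; the smaller case gets the squat powder jar in its wide well and the dropper bottle in its narrow well. Stand each bottle upright on the floor of its well, put everything down gently without dropping it, and leave the test-tube rack, the pipette jar and the large stoppered bottle where they are.

Things in the scene. Friction and masses are not known exactly. Their poses are not given: they have to be found in the camera images.
- colorimeter: Loose black pocket colorimeter with a grey face carrying a display, a round port cover and a key; lies face up on the bench, any yaw. 88 (its x) x 60 (its y) x 36 mm thick, 0.13 kg. Origin: centre of its underside; z up out of the face. Grasp it across the 60 mm.
- amber_bottle: Loose small amber glass bottle, standing: round body 44 mm in diameter, straight up to 42 mm, then a shoulder and a black cap 29 mm in diameter; 66 mm tall in all, paper label band, 0.10 kg. Origin: centre of its underside, z up its axis. There is also a much larger amber bottle, which is not stock.
- sample_vial: Loose clear glass sample vial, standing: straight cylinder 28 mm in diameter with a flat white cap 27 mm in diameter from 46 mm up; 62 mm tall, 0.045 kg. Origin: centre of its underside, z up its axis.
- dropper_bottle: Loose white plastic dropper bottle, standing: round body 32 mm in diameter, straight up to 42 mm, then a shoulder and a slim black tapering tip cap 16 mm in diameter; 66 mm tall, 0.045 kg. Origin: centre of its underside, z up its axis.
- powder_jar: Loose squat white plastic jar, standing: body 47 mm in diameter, screw lid 50 mm in diameter from 27 mm up to its top at 44 mm, 0.07 kg. Origin: centre of its underside, z up its axis.
- large_case: Larger blue case, fixed, open: base 184 (x) x 158 (y), rim 46 mm high; lid of equal size lies folded back at +x. Origin: centre of the base's underside, z up. Grey insert, deck level with the rim, 3 wells (centre x, y; floor z, mm): oblong 78 (x) x 106 (y) at -43, 0; z 32 (colorimeter's 88 mm along case y, either way); wide 66 x 66 at 49, -34; z 22; narrow 48 x 48 at 49, 43; z 22.
- small_case: Smaller blue case, fixed, open: base 94 (x) x 167 (y), rim 46 mm high; lid of equal size lies folded back at +x. Origin: centre of the base's underside (lid not counted), z up. Grey insert, deck level with the rim, 2 square wells (centre x, y; floor z, in mm): wide 66 x 66 at 0, -38.5; floor z 22; narrow 48 x 48 at 0, 47.5; floor z 22.
- tube_rack: Bystander: loose white plastic test-tube rack, 60 (x) x 150 (y) x 60 mm high with glass tubes standing to 103 mm, beyond the stock. Origin: centre of its underside.
- pipette_jar: Bystander: loose glass cylinder jar 80 mm in diameter, 150 mm tall, with glass pipettes standing up to 260 mm, far to the left. Origin: centre of its underside.
- large_bottle: Bystander: loose large amber glass reagent bottle with a glass stopper, 76 mm in diameter, 152 mm tall, far to the right. Origin: centre of its underside.

How it is judged:
At the end, for the whole second after the job is handed in: Each thing rests in its own well as the goal assigns it: centre within 12 mm of the well's centre along the case's x and y (amber bottle 15 mm), underside within 4 mm of the well floor, upright or face up within 7 degrees, colorimeter along its well within 20 degrees, below 0.02 m/s (x of colorimeter in the frame of large_case between -0.055 and -0.031 m and y of colorimeter in the frame of large_case between -0.012 and 0.012 m and z of colorimeter in the frame of large_case between 0.028 and 0.036 m and angle between each of colorimeter, amber_bottle, sample_vial, powder_jar, dropper_bottle's own z axis and vertical below 0.12 rad and linear speed of each of colorimeter, amber_bottle, sample_vial, powder_jar, dropper_bottle below 0.02 m/s and angle between the x axis of colorimeter and the y axis of large_case, either way round below 0.35 rad and x of amber_bottle in the frame of large_case between 0.034 and 0.064 m and y of amber_bottle in the frame of large_case between -0.049 and -0.019 m and z of amber_bottle in the frame of large_case between 0.018 and 0.026 m and x of sample_vial in the frame of large_case between 0.037 and 0.061 m and y of sample_vial in the frame of large_case between 0.031 and 0.055 m and z of sample_vial in the frame of large_case between 0.018 and 0.026 m and x of powder_jar in the frame of small_case between -0.012 and 0.012 m and y of powder_jar in the frame of small_case between -0.0505 and -0.0265 m and z of powder_jar in the frame of small_case between 0.018 and 0.026 m and x of dropper_bottle in the frame of small_case between -0.012 and 0.012 m and y of dropper_bottle in the frame of small_case between 0.0355 and 0.0595 m and z of dropper_bottle in the frame of small_case between 0.018 and 0.026 m); the robot touches nothing.
It fails at once if a thing of the stock is dropped or knocked (moves faster than 0.6 m/s, a fall of about 18 mm, while the fingers do not touch it) ((contact force between the fingers and colorimeter below 0.05 N and linear speed of colorimeter above 0.6 m/s) or (contact force between the fingers and amber_bottle below 0.05 N and linear speed of amber_bottle above 0.6 m/s) or (contact force between the fingers and sample_vial below 0.05 N and linear speed of sample_vial above 0.6 m/s) or (contact force between the fingers and dropper_bottle below 0.05 N and linear speed of dropper_bottle above 0.6 m/s) or (contact force between the fingers and powder_jar below 0.05 N and linear speed of powder_jar above 0.6 m/s)).
It fails at once if the test-tube rack, the pipette jar or the large bottle is moved by more than 20 mm (distance of any of tube_rack, pipette_jar, large_bottle from where it was at the start of the episode above 0.02 m).
It also fails if it takes over 118 s, if anything falls off the work surface, if the arm or the gripper's body presses on something with over 40 N, if the wrist force passes 120 N, or if a joint passes its speed limit or range.

ROBOT

A 6-joint arm with a two-finger parallel gripper is mounted at the origin on the work surface. World frame = base frame: x ahead of the robot, y to its left, z up, the work surface at z = 0. Lengths are in m, angles in rad, forces in N, time in s.
With the tool pointing down it reaches from about 0.35 to 0.775 m from the base axis. Payload 5.5 kg.
Tool frame: the origin (TCP) lies midway between the tips of the shut fingers; the grasp point (between the pads) lies 19 mm behind it; z points along the fingers, y is the line along which they close (so a half turn about z gives the same grasp; the last joint's range is limited). The gripper opens to 85 mm and grips with 20 to 120 N. Pads are 22 mm wide; open, the fingers measure 114 mm over their backs; the gripper's body (76 mm by 85 mm) begins 54 mm behind the grasp point. The pads swing forward as they close: fully open they stand 13 mm farther back than shut.
Start: joints at [-1.341, 0.313, 0.046, 1.304, 0, 1.431], TCP at [0.208, -0.536, 0.231] pointing down, gripper open.
Joint ranges: [-2.76, 2.76], [-0.86, 1.69], [-1.03, 1.26], [-2.2, 2.34], [-1.47, 1.5], [-3.14, 3.14]. Speed limits (rad/s): [2.57, 2.57, 3.14, 3.14, 3.14, 3.14].

INTERFACE

Orientations are given as a unit quaternion [w, x, y, z].
In Python, from workcell import env gives the robot as it stands. The module is installed in compiled form; this text tells all that it offers.
- The arm moves only by the tool carry_out, never from a script. Its argument "series" is a list of rows, each an object with "delta_rot": the turn, a rotation vector about the world's x, y, z normalised to -1 to 1, where 1 is 0.1 rad, a list of three; "travel": the shift along the world's x, y, z normalised to -1 to 1, where 1 is 0.025 m, a list of three; "fingers": the closure, from -1 (fully open) to 1 (shut). In form: [{"delta_rot": [ax, ay, az], "travel": [tx, ty, tz], "fingers": fingers}, ...]. A call has 1 to 5 rows; each row shifts and turns the commanded pose from where the row before left it; what a row does not reach is not made up. A row lasts 1/8 s, in which the tool goes at most 62.5 mm and 10.7 degrees, less where a joint would pass 70% of its speed; a pose out of reach is approached as far as the arm can. A call with a number of a shift or a turn outside -1 to 1 is refused whole. A call with a gripper value outside its range is refused whole. The fingers move at their own pace and stop on an object; "squeeze" is the grip in N (left out, the last holds). Time passes only in rows, so rows that do not move let the fingers close. It gives the time, the measured TCP pose, the force, the opening and the grip force at its end, in the units of the state.
- env.get_state(): the state, without advancing time (a new reading comes with each control period).
- env.read_camera(name): name is "scene" or "top" or "wrist"; returns a dict with "color" (400x640x3 uint8, red, green, blue), "fx", "fy", "cx", "cy" (pixels), "world_from_camera" (4x4, takes a point from camera to world coordinates); the wrist camera has in their place "hand_eye" (4x4, takes a point from camera to tool coordinates, whose origin is the TCP and whose axes are the flange's). Camera axes: x right, y up, looking along -z (the intrinsics and any distortion apply to the point x, -y, -z); pixel columns grow to the right and rows downward; lengths in m; the calibration is good to about 2 mm. A picture is of the moment at which its call begins: read the wrist's pose just before it. There is no depth.
- env.hand_in(): hands the job in; it is judged then, once.
The state is a dict: "clock": time; "joint_pos": joint angles; "qvel": joint speeds; "tau": joint torques, N m; "tcp_pos": TCP position; "orientation": TCP orientation; "wrist_force": force on the tool from outside, world axes, zero at the start; "ft_torque": the same for the moment, N m; "finger_gap": finger opening in m; "grip_force": force on a finger pad.
Only numpy, scipy, OpenCV 4.12 (cv2) and the standard library are available. Lean on these libraries where they do the work, as an engineer would, in place of code of your own. Each camera call takes 0.05 s, during which the arm holds its last target. There are 200 camera calls.

## Working session

There is one attempt and no reset: what is moved stays moved. The work goes in short steps, Python scripts to look and compute and a tool call to move; the robot and the scene stay as the last step left them, time stands still between calls to the robot, and variables do not carry over. Pictures are saved under pics/ and viewed, at most 14 in all, crops included, and the job is handed in when it is done.

Besides the shell and the picture viewer there is one more tool, called by a JSON object that holds its "method" and its "body". carry_out: Moves the arm, as the interface text tells. Its arguments: {"type":"object","properties":{"series":{"type":"array","items":{"type":"object","properties":{"delta_rot":{"type":"array","items":{"type":"number"}},"travel":{"type":"array","items":{"type":"number"}},"fingers":{"type":"number"}}}},"squeeze":{"type":"number"}},"required":["series"]}

```bash
mkdir -p pics && cat > h.py <<'E'
import numpy as np, cv2
from workcell import env
def snap(n,f):
    s=env.get_state(); c=env.read_camera(n)
    cv2.imwrite('pics/'+f+'.png',cv2.cvtColor(c['color'],cv2.COLOR_RGB2BGR))
    np.savez('pics/'+f+'.npz',**{k:v for k,v in c.items()},tcp=s['tcp_pos'],q=s['orientation'])
    return c
def ray(d,u,v):
    if 'world_from_camera' in d: T=d['world_from_camera']
    else:
        from scipy.spatial.transform import Rotation as R
        w,x,y,z=d['q']; P=np.eye(4);P[:3,:3]=R.from_quat([x,y,z,w]).as_matrix();P[:3,3]=d['tcp'];T=P@d['hand_eye']
    r=np.array([(u-d['cx'])/d['fx'],-(v-d['cy'])/d['fy'],-1]); return T[:3,3],T[:3,:3]@r
def onz(d,u,v,z):
    o,r=ray(d,u,v); return o+r*(z-o[2])/r[2]
def load(f): return dict(np.load('pics/'+f+'.npz'))
def tri(a,b):
    (o1,r1),(o2,r2)=a,b; A=np.c_[r1,-r2]; t=np.linalg.lstsq(A,o2-o1,rcond=None)[0]
    p,q=o1+t[0]*r1,o2+t[1]*r2; return (p+q)/2,np.linalg.norm(p-q)
E
python3 - <<'E'
from h import *
np.set_printoptions(precision=4,suppress=True)
for n in('scene','top','wrist'):
    c=snap(n,n+'0'); print(n,{k:v for k,v in c.items() if k!='color'})
s=env.get_state();print(s)
E
```

```text
scene {'fx': 453.1375036862194, 'fy': 453.1375036862194, 'cx': 319.42167727097467, 'cy': 193.88929335001845, 'world_from_camera': array([[-0.704 , -0.4521,  0.5477,  1.5248],
       [ 0.71  , -0.4684,  0.5259,  0.8656],
       [ 0.0188,  0.7591,  0.6507,  1.0951],
       [ 0.    ,  0.    ,  0.    ,  1.    ]])}
top {'fx': 450.0820380749548, 'fy': 450.0820380749548, 'cx': 309.05792947487726, 'cy': 198.39288475607776, 'world_from_camera': array([[-0.0233,  0.9971, -0.0722,  0.4881],
       [-0.9996, -0.0222,  0.0167,  0.0192],
       [ 0.015 ,  0.0726,  0.9972,  1.7919],
       [ 0.    ,  0.    ,  0.    ,  1.    ]])}
wrist {'fx': 303.93258562110327, 'fy': 303.93258562110327, 'cx': 322.18363877783474, 'cy': 206.45783901381554, 'hand_eye': array([[ 0.    ,  0.9525,  0.3047,  0.0776],
       [ 1.    , -0.0001,  0.0003, -0.0003],
       [ 0.0003,  0.3047, -0.9525, -0.1431],
       [ 0.    ,  0.    ,  0.    ,  1.    ]])}
{'clock': 0.15, 'joint_pos': array([-1.3406,  0.3139,  0.0452,  1.3036, -0.    ,  1.4312]), 'qvel': array([ 0.0008, -0.0005,  0.0032,  0.0018,  0.0007, -0.0001]), 'tau': array([  0.0015, -48.1065,  29.8816,   0.0139,  -0.0002,  -0.    ]), 'tcp_pos': array([ 0.2077, -0.5358,  0.2306]), 'orientation': array([-0.0007,  0.983 ,  0.1839, -0.    ]), 'wrist_force': array([-0.5924, -0.0027,  0.0627]), 'ft_torque': array([ 0.0228,  0.0277, -0.0133]), 'grip_force': 0.0, 'finger_gap': 0.08527898649347537}
```

View pics/top0.png

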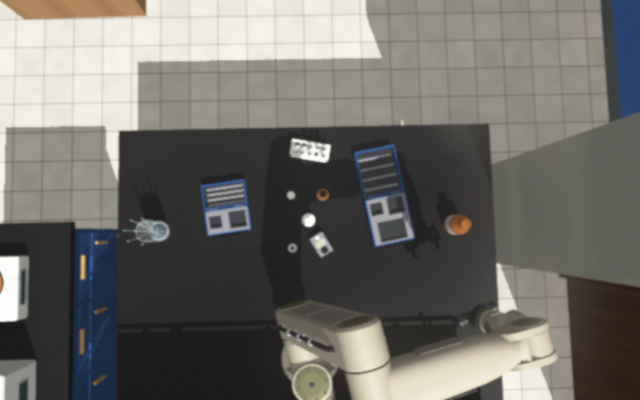

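View pics/scene0.png

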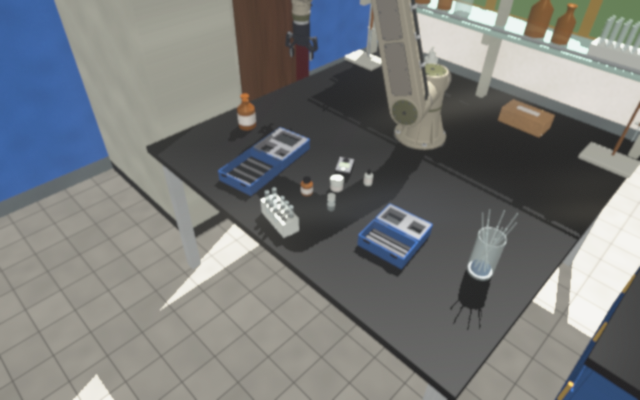

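The top view shows the small case at about (228,220), the large case base at (390,218), and the stock between them: vial (291,195), amber bottle (323,195), jar (309,220), dropper (292,248) and colorimeter (320,244). The scene view agrees.

```bash
python3 - <<'E'
from h import *
np.set_printoptions(precision=3,suppress=True)
d=load('top0')
for n,u,v,z in [('vial',291,195,.06),('amber',323,195,.066),('jar',309,220,.044),('drop',292,248,.06),('col',320,244,.036),('small',228,220,.046),('large',390,218,.046),('rack',310,150,.08),('pip',152,231,.1),('lb',459,225,.15)]:
    p=onz(d,u,v,z);print(n,p,np.hypot(p[0],p[1]))
im=cv2.imread('pics/top0.png')[130:270,190:480]
cv2.imwrite('pics/t1.png',cv2.resize(im,(798,385),interpolation=cv2.INTER_CUBIC))
E
```

```text
vial [0.628 0.06  0.06 ] 0.6311055278345525
amber [ 0.625 -0.064  0.066] 0.628320412149985
jar [ 0.531 -0.008  0.044] 0.5307942341755815
drop [0.425 0.06  0.06 ] 0.429033725561614
col [ 0.437 -0.049  0.036] 0.43951144695084016
small [0.538 0.305 0.046] 0.6184296477587856
large [ 0.531 -0.323  0.046] 0.6216858800629503
rack [ 0.799 -0.017  0.08 ] 0.7987593398007933
pip [0.502 0.579 0.1  ] 0.7665536493057566
lb [ 0.497 -0.555  0.15 ] 0.7450874247966506
```

View pics/t1.png

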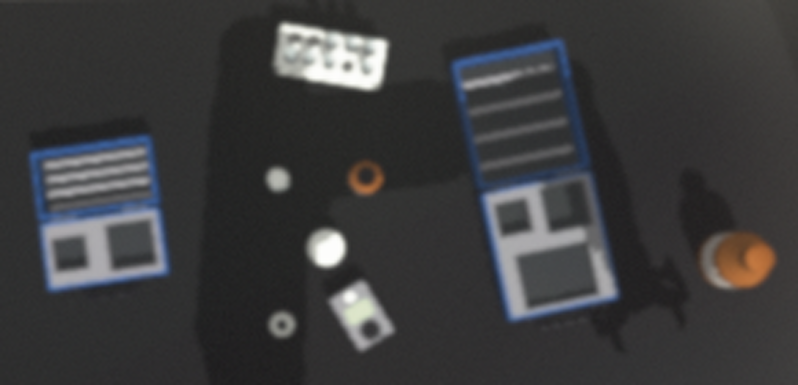

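The crop confirms the layout: both cases have a small positive yaw, the lids are folded towards +x, and the wells are visible. I'll now raise the wrist and move it between the cases for closer views.

{"method": "carry_out", "body": {"series": [{"travel":[0.6,0.9,0.2],"delta_rot":[0,0,0],"fingers":-1},{"travel":[0.6,0.9,0.2],"delta_rot":[0,0,0],"fingers":-1},{"travel":[0.6,0.9,0.2],"delta_rot":[0,0,0],"fingers":-1},{"travel":[0.6,0.9,0.2],"delta_rot":[0,0,0],"fingers":-1}], "squeeze": 30}}

```text
clock: 0.65
tcp_pos: [0.2687, -0.4441, 0.2517]
orientation: [-0.0, 0.983, 0.184, 0.0]
wrist_force: [0.2, -0.4, 0.2]
finger_gap: 0.0857
grip_force: 0.0
```

{"method": "carry_out", "body": {"series": [{"travel":[0.6,0.9,0.2],"delta_rot":[0,0,0],"fingers":-1},{"travel":[0.6,0.9,0.2],"delta_rot":[0,0,0],"fingers":-1},{"travel":[0.6,0.9,0.2],"delta_rot":[0,0,0],"fingers":-1},{"travel":[0,0,0],"delta_rot":[0,0,0],"fingers":-1},{"travel":[0,0,0],"delta_rot":[0,0,0],"fingers":-1}]}}

```text
clock: 1.27
tcp_pos: [0.3129, -0.3783, 0.2664]
orientation: [0.0, 0.983, 0.184, -0.0]
wrist_force: [-0.1, 0.3, 0.5]
finger_gap: 0.0857
grip_force: 0.0
```

```bash
python3 - <<'E'
from h import *
snap('wrist','w1');print(env.get_state()['tcp_pos'],env.get_state()['clock'])
E
```

```text
[ 0.31269419 -0.37864792  0.26624795] 1.325
```

View pics/w1.png

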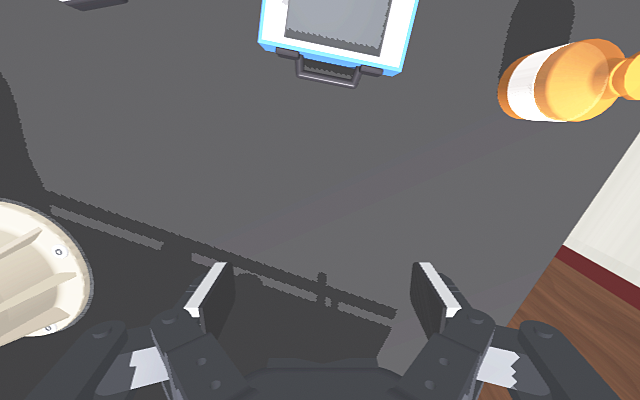

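The wrist view shows the large case's near edge at the top centre (about 260–420, 0–85), the large bottle at the right, and the open fingers at the bottom. I'll sweep over the bench, taking a picture at each stop.

{"method": "carry_out", "body": {"series": [{"travel":[1,0.6,0.2],"delta_rot":[0,0,0],"fingers":-1},{"travel":[1,0.6,0.2],"delta_rot":[0,0,0],"fingers":-1},{"travel":[1,0.6,0.2],"delta_rot":[0,0,0],"fingers":-1},{"travel":[1,0.6,0.2],"delta_rot":[0,0,0],"fingers":-1},{"travel":[1,0.6,0.2],"delta_rot":[0,0,0],"fingers":-1}]}}

```text
clock: 1.95
tcp_pos: [0.4382, -0.304, 0.291]
orientation: [-0.0, 0.983, 0.183, -0.0]
wrist_force: [0.8, -0.5, -0.1]
finger_gap: 0.0858
grip_force: 0.0
```

{"method": "carry_out", "body": {"series": [{"travel":[1,0.6,0.2],"delta_rot":[0,0,0],"fingers":-1},{"travel":[1,0.6,0.2],"delta_rot":[0,0,0],"fingers":-1},{"travel":[1,0.6,0.2],"delta_rot":[0,0,0],"fingers":-1},{"travel":[0,0,0],"delta_rot":[0,0,0],"fingers":-1},{"travel":[0,0,0],"delta_rot":[0,0,0],"fingers":-1}]}}

```text
clock: 2.58
tcp_pos: [0.5122, -0.2593, 0.3057]
orientation: [-0.0, 0.983, 0.183, -0.001]
wrist_force: [0.3, -0.7, -0.0]
finger_gap: 0.0853
grip_force: 0.0
```

```bash
python3 -c "
from h import *
snap('wrist','wA')"
```

{"method": "carry_out", "body": {"series": [{"travel":[0,1,0],"delta_rot":[0,0,0.5],"fingers":-1},{"travel":[0,1,0],"delta_rot":[0,0,0.5],"fingers":-1},{"travel":[0,1,0],"delta_rot":[0,0,0.5],"fingers":-1},{"travel":[0,1,0],"delta_rot":[0,0,0.5],"fingers":-1},{"travel":[0,1,0],"delta_rot":[0,0,0.5],"fingers":-1}]}}

```text
clock: 3.25
tcp_pos: [0.5119, -0.1322, 0.3065]
orientation: [-0.0, 0.952, 0.306, 0.0]
wrist_force: [-0.2, 0.1, 0.9]
finger_gap: 0.0853
grip_force: 0.0
```

{"method": "carry_out", "body": {"series": [{"travel":[0,1,0],"delta_rot":[0,0,0.5],"fingers":-1},{"travel":[0,1,0],"delta_rot":[0,0,0],"fingers":-1},{"travel":[0,0,0],"delta_rot":[0,0,0],"fingers":-1},{"travel":[0,0,0],"delta_rot":[0,0,0],"fingers":-1}]}}

```text
clock: 3.75
tcp_pos: [0.5125, -0.0837, 0.3065]
orientation: [0.0, 0.944, 0.329, 0.0]
wrist_force: [0.3, 0.1, -0.5]
finger_gap: 0.0853
grip_force: 0.0
```

```bash
python3 -c "
from h import *
snap('wrist','wB')"
```

{"method": "carry_out", "body": {"series": [{"travel":[0,1,0],"delta_rot":[0,0,0.5],"fingers":-1},{"travel":[0,1,0],"delta_rot":[0,0,0.5],"fingers":-1},{"travel":[0,1,0],"delta_rot":[0,0,0.5],"fingers":-1},{"travel":[0,1,0],"delta_rot":[0,0,0.5],"fingers":-1},{"travel":[0,1,0],"delta_rot":[0,0,0.5],"fingers":-1}]}}

```text
clock: 4.42
tcp_pos: [0.5129, 0.0412, 0.3062]
orientation: [0.0, 0.896, 0.444, -0.0]
wrist_force: [-0.4, 0.7, 0.5]
finger_gap: 0.085
grip_force: 0.0
```

{"method": "carry_out", "body": {"series": [{"travel":[0,1,0],"delta_rot":[0,0,0],"fingers":-1},{"travel":[0,0,0],"delta_rot":[0,0,0],"fingers":-1},{"travel":[0,0,0],"delta_rot":[0,0,0],"fingers":-1}]}}

```text
clock: 4.8
tcp_pos: [0.5129, 0.0655, 0.3062]
orientation: [0.0, 0.896, 0.444, -0.0]
wrist_force: [-0.0, -0.7, -0.6]
finger_gap: 0.0856
grip_force: 0.0
```

```bash
python3 -c "
from h import *
snap('wrist','wC')"
```

{"method": "carry_out", "body": {"series": [{"travel":[0,1,0],"delta_rot":[0,0,0.5],"fingers":-1},{"travel":[0,1,0],"delta_rot":[0,0,0.5],"fingers":-1},{"travel":[0,1,0],"delta_rot":[0,0,0.5],"fingers":-1},{"travel":[0,1,0],"delta_rot":[0,0,0.5],"fingers":-1},{"travel":[0,0,0],"delta_rot":[0,0,0],"fingers":-1}]}}

```text
clock: 5.48
tcp_pos: [0.513, 0.1666, 0.3062]
orientation: [0.0, 0.847, 0.531, -0.0]
wrist_force: [0.6, -1.4, -0.6]
finger_gap: 0.0851
grip_force: 0.0
```

{"method": "carry_out", "body": {"series": [{"travel":[0,0,0],"delta_rot":[0,0,0],"fingers":-1}]}}

```text
clock: 5.6
tcp_pos: [0.513, 0.1654, 0.3062]
orientation: [0.0, 0.848, 0.53, -0.0]
wrist_force: [-0.2, -0.5, 1.2]
finger_gap: 0.0852
grip_force: 0.0
```

```bash
python3 -c "
from h import *
snap('wrist','wD');s=env.get_state();print(s['tcp_pos'],s['orientation'],s['joint_pos'],s['clock'])
a=[cv2.resize(cv2.imread('pics/w%s.png'%k),(480,300)) for k in 'ABCD']
cv2.imwrite('pics/m.png',cv2.resize(np.vstack([np.hstack(a[:2]),np.hstack(a[2:])]),(800,500)))"
```

```text
[0.51297082 0.16525495 0.30629747] [ 1.80695241e-04  8.47756776e-01  5.30385142e-01 -1.29722862e-04] [ 1.62906457e-01  2.33303926e-01  1.20968075e-01  1.45856038e+00
 -4.33514027e-04  2.18638949e+00] 5.65
```

View pics/m.png

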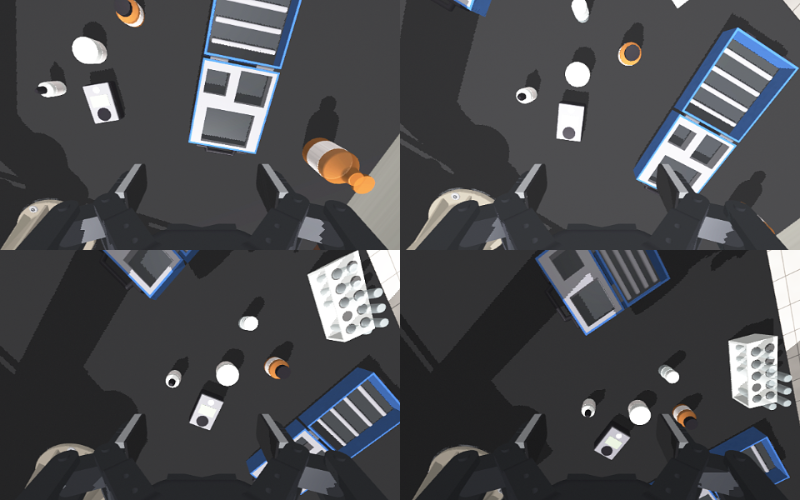

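The montage (A to D) shows the jar, amber bottle, dropper, vial and colorimeter in several views, and the large case fully in A. The small case is only cut off at the top of D, so I'll get two views of it.

{"method": "carry_out", "body": {"series": [{"travel":[0,1,0],"delta_rot":[0,0,0],"fingers":-1},{"travel":[0,1,0],"delta_rot":[0,0,0],"fingers":-1},{"travel":[0,1,0],"delta_rot":[0,0,0],"fingers":-1},{"travel":[0,0,0],"delta_rot":[0,0,0],"fingers":-1},{"travel":[0,0,0],"delta_rot":[0,0,0],"fingers":-1}]}}

```text
clock: 6.28
tcp_pos: [0.513, 0.2403, 0.3063]
orientation: [0.0, 0.848, 0.531, -0.0]
wrist_force: [0.5, -0.5, 0.6]
finger_gap: 0.0852
grip_force: 0.0
```

```bash
python3 -c "
from h import *
snap('wrist','wE')"
```

{"method": "carry_out", "body": {"series": [{"travel":[-0.5,1,0],"delta_rot":[0,0,0],"fingers":-1},{"travel":[-0.5,1,0],"delta_rot":[0,0,0],"fingers":-1},{"travel":[-0.5,1,0],"delta_rot":[0,0,0],"fingers":-1},{"travel":[-0.5,0,0],"delta_rot":[0,0,0],"fingers":-1},{"travel":[0,0,0],"delta_rot":[0,0,0],"fingers":-1}]}}

```text
clock: 6.95
tcp_pos: [0.4622, 0.3154, 0.3067]
orientation: [0.0, 0.847, 0.531, -0.0]
wrist_force: [0.1, -1.4, -0.5]
finger_gap: 0.0853
grip_force: 0.0
```

{"method": "carry_out", "body": {"series": [{"travel":[0,0,0],"delta_rot":[0,0,0],"fingers":-1}]}}

```text
clock: 7.08
tcp_pos: [0.4633, 0.3154, 0.3066]
orientation: [0.0, 0.848, 0.531, 0.0]
wrist_force: [0.2, -0.0, -0.8]
finger_gap: 0.0854
grip_force: 0.0
```

```bash
python3 -c "
from h import *
snap('wrist','wF')
im=lambda k:cv2.imread('pics/w%s.png'%k)
cv2.imwrite('pics/m2.png',np.vstack([np.hstack([im('E')[0:300,120:520],im('F')[0:300,120:520]]),np.hstack([im('C')[50:350,220:620],im('A')[0:300,220:620]])]))"
```

```text
(no output)
```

View pics/m2.png

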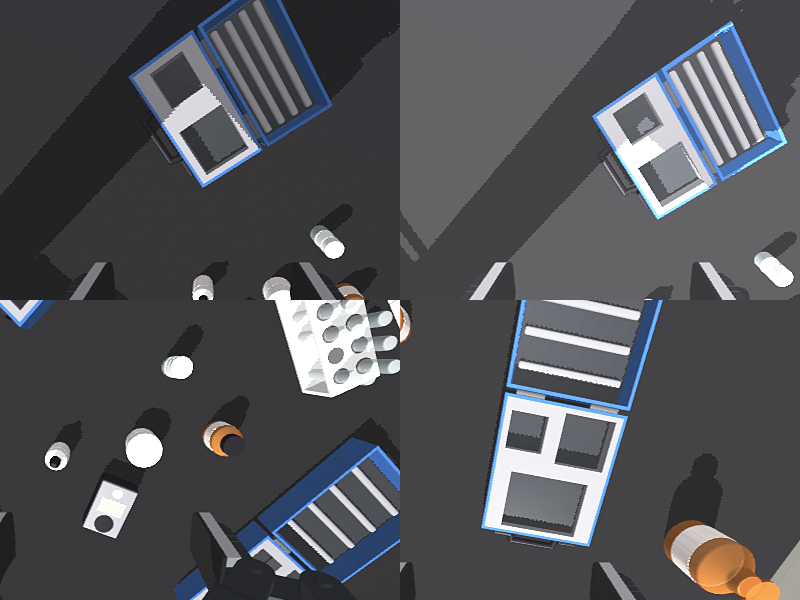

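View E shows the small case with rim corners near (249,75), (324,187), (381,149) and (315,31), and F shows it shifted. A shows the large case rim at (302,228), (409,246), (447,116) and (325,94). In C the lid and cap tops are clear: jar (364,198), vial (400,118), amber (453,193), dropper (276,213). I'll triangulate these now.

```bash
cat > m.py <<'E'
from h import *
np.set_printoptions(precision=4,suppress=True)
V={k:load('w'+k) for k in 'ABCDEF'}
def sub(k,pts):
    g=cv2.cvtColor(V[k]['color'],cv2.COLOR_RGB2HSV)
    b=(((g[...,0]>95)&(g[...,0]<125)&(g[...,1]>90))*255).astype(np.uint8)   # blue shell edge
    b=cv2.GaussianBlur(b,(3,3),0)
    p=np.array(pts,np.float32).reshape(-1,1,2); return p.reshape(-1,2), cv2.cornerSubPix(b,p.copy(),(5,5),(-1,-1),(3,50,.01)).reshape(-1,2)
def case(name,ka,pa,kb,pb,w,h):
    ra,a=sub(ka,pa); print(name,'picks->sub',np.abs(a-ra).max())
    rb,b=sub(kb,pb)
    for i in range(len(b)):
        p,e=tri(ray(V[ka],*a[i]),ray(V[kb],*b[i])); print('  tri',p,e)
    for z in(.046,):
      for q in (ra,a):
        c=np.array([onz(V[ka],*u,z)[:2] for u in q]) # NL NR FR FL
        print('  sizes x',np.linalg.norm(c[3]-c[0]),np.linalg.norm(c[2]-c[1]),'y',np.linalg.norm(c[1]-c[0]),np.linalg.norm(c[2]-c[3]))
        d=(c[3]-c[0])+(c[2]-c[1]);e=(c[0]-c[1])+(c[3]-c[2]); print('  centre',c.mean(0),'yaw',np.arctan2(d[1],d[0]),np.arctan2(-e[0],e[1]))
case('large','A',[(302,228),(409,246),(447,116),(325,94)],'B',[(379,288),(536,229),(445,170)][:1],.184,.158)
case('small','E',[(249,75),(324,187),(381,149),(315,31)],'F',[(314,116),(377,218),(435,184),(380,73)],.094,.167)
def win(k,c,r):
    u,v=c; im=V[k]['color'][v-r:v+r,u-r:u+r]; return cv2.cvtColor(im,cv2.COLOR_RGB2HSV),(u-r,v-r)
def big(m,o):
    cs,_=cv2.findContours(m.astype(np.uint8),cv2.RETR_EXTERNAL,cv2.CHAIN_APPROX_NONE)
    c=max(cs,key=cv2.contourArea); return c+np.array(o)
# rough positions from the top view predict windows in each view
def proj(k,p):
    d=V[k]; o,_=ray(d,0,0); M=np.c_[ray(d,d['cx'],d['cy'])[1],]  # axes by rays
    f=ray(d,d['cx'],d['cy'])[1]; rx=ray(d,d['cx']+d['fx'],d['cy'])[1]-f; ry=ray(d,d['cx'],d['cy']+d['fy'])[1]-f
    t=np.linalg.solve(np.c_[rx,ry,f],np.array(p)-o); return d['cx']+d['fx']*t[0]/t[2],d['cy']+d['fy']*t[1]/t[2]
E
cat > m1.py <<'E'
from m import *
R={'vial':(.628,.06,.062),'amber':(.625,-.064,.066),'jar':(.531,-.008,.044),'drop':(.425,.06,.066),'col':(.437,-.049,.036)}
for n,p in R.items():
    print(n,{k:tuple(int(x) for x in proj(k,p)) for k in 'BCD'})
ims=[]
for n,p in R.items():
    row=[]
    for k in 'BC':
        u,v=[int(x) for x in proj(k,p)]; v=max(v,32);im=cv2.imread('pics/w%s.png'%k)[v-32:v+32,u-32:u+32]; row.append(cv2.resize(im,(256,256),interpolation=cv2.INTER_NEAREST)); print(n,k,'origin',u-32,v-32)
    ims.append(np.vstack(row))
cv2.imwrite('pics/m3.png',cv2.resize(np.hstack(ims),(800,320),interpolation=cv2.INTER_AREA))
E
python3 m1.py
```

```text
large picks->sub 3.9876251
  tri [ 0.4259 -0.2602  0.0506] 0.0003078662643787689
  sizes x 0.18204240059131452 0.18384274614424076 y 0.15731910018244727 0.15720694241366995
  centre [ 0.5281 -0.322 ] yaw 0.19122857579910424 0.19561189076091057
  sizes x 0.18586993924475642 0.18337405963881293 y 0.15735985199075542 0.15651359995583697
  centre [ 0.5296 -0.3212] yaw 0.18140794318847894 0.17842259130386207
small picks->sub 2.2550354
  tri [0.4824 0.3839 0.0532] 0.0001625635728712881
  tri [0.5028 0.2225 0.0575] 0.0005510709634744621
  tri [0.5936 0.2316 0.0454] 0.0016022758493701025
  tri [0.5768 0.3921 0.0519] 0.0023353441138450034
  sizes x 0.09413573117365308 0.09074388764472929 y 0.16844595122595568 0.16195647607083147
  centre [0.5397 0.3074] yaw 0.11411638652218853 0.11620907214651797
  sizes x 0.09543550567074291 0.0931960198787774 y 0.1664552367586539 0.16144209128965706
  centre [0.5383 0.3075] yaw 0.10276985791968109 0.11788728738137956
vial {'B': (285, 12), 'C': (399, 119), 'D': (434, 205)}
amber {'B': (368, 89), 'C': (450, 199), 'D': (462, 281)}
jar {'B': (285, 122), 'C': (364, 203), 'D': (384, 267)}
drop {'B': (189, 156), 'C': (272, 215), 'D': (299, 266)}
col {'B': (270, 194), 'C': (328, 258), 'D': (338, 308)}
vial B origin 253 0
vial C origin 367 87
amber B origin 336 57
amber C origin 418 167
jar B origin 253 90
jar C origin 332 171
drop B origin 157 124
drop C origin 240 183
col B origin 238 162
col C origin 296 226
```

View pics/m3.png

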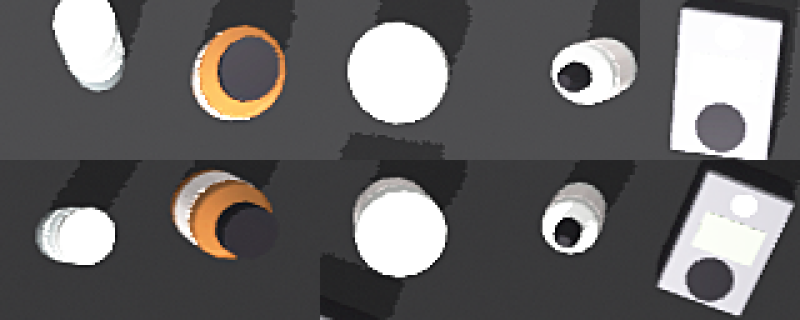

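In each crop the cap tops are distinct. Amber's cap is at B (371,84) and C (454,195), the jar lid at B (284,119) and C (364,200), and the dropper tip at B (194,155) and C (275,213). The vial cap is at C (402,117) and cut off in B. The colorimeter's face corners are in C, near (319,230), (358,243), (340,288) and (303,276).

```bash
python3 - <<'E' 2>&1 | grep -v -e case -e large -e small
from m import *
print('----')
for n,b,c,z in [('amber',(371.2,84.2),(453.6,194.6),.066),('jar',(284.2,119.2),(364.4,200.2),.044),('drop',(193.8,155.2),(274.8,212.6),.066)]:
    print(n,tri(ray(V['B'],*b),ray(V['C'],*c)),'on plane',onz(V['B'],*b,z)[:2],onz(V['C'],*c,z)[:2])
print('vial C',onz(V['C'],402.2,117.4,.062))
h,o=win('D',(434,205),34); m=(h[...,2]>200)&(h[...,1]<60); c=big(m,o); print('vial D blob',cv2.boundingRect(c))
B=[(255.2,165.2),(295.2,166.8)];C=[(319.2,230),(358,242.8),(340,288.4),(302.8,275.6)]
for b,c in zip(B,C): print('col',tri(ray(V['B'],*b),ray(V['C'],*c)))
q=np.array([onz(V['C'],*c,.036)[:2] for c in C]); print(q,'centre',q.mean(0),[np.linalg.norm(q[i]-q[i-1]) for i in range(4)])
l=(q[0]-q[3])+(q[1]-q[2]);w=(q[0]-q[1])+(q[3]-q[2]);print('long yaw',np.arctan2(l[1],l[0]),'short yaw',np.arctan2(w[1],w[0]))
# vial second view: B bottom edge / D crop saved
cv2.imwrite('pics/m4.png',cv2.resize(cv2.imread('pics/wD.png')[160:360,260:540],(784,560),interpolation=cv2.INTER_NEAREST))
E
```

```text
tri [ 0.4259 -0.2602  0.0506] 0.0003078662643787689
  sizes x 0.18204240059131452 0.18384274614424076 y 0.15731910018244727 0.15720694241366995
  centre [ 0.5281 -0.322 ] yaw 0.19122857579910424 0.19561189076091057
  sizes x 0.18586993924475642 0.18337405963881293 y 0.15735985199075542 0.15651359995583697
  centre [ 0.5296 -0.3212] yaw 0.18140794318847894 0.17842259130386207
  tri [0.4824 0.3839 0.0532] 0.0001625635728712881
  tri [0.5028 0.2225 0.0575] 0.0005510709634744621
  tri [0.5936 0.2316 0.0454] 0.0016022758493701025
  tri [0.5768 0.3921 0.0519] 0.0023353441138450034
  sizes x 0.09413573117365308 0.09074388764472929 y 0.16844595122595568 0.16195647607083147
  centre [0.5397 0.3074] yaw 0.11411638652218853 0.11620907214651797
  sizes x 0.09543550567074291 0.0931960198787774 y 0.1664552367586539 0.16144209128965706
  centre [0.5383 0.3075] yaw 0.10276985791968109 0.11788728738137956
----
amber (array([ 0.6319, -0.063 ,  0.0622]), np.float64(0.0011580466533801406)) on plane [ 0.6308 -0.0628] [ 0.6318 -0.0611]
jar (array([ 0.5331, -0.0043,  0.0424]), np.float64(4.7256167545421055e-05)) on plane [ 0.5332 -0.0044] [ 0.5332 -0.0038]
drop (array([0.426 , 0.0598, 0.0554]), np.float64(0.0005403875688113261)) on plane [0.4296 0.0572] [0.4298 0.0616]
vial C [0.6317 0.0607 0.062 ]
vial D blob (417, 187, 30, 26)
col (array([ 0.4527, -0.0077,  0.0221]), np.float64(0.00443818883166988))
col (array([ 0.49  , -0.0527,  0.0399]), np.float64(0.003814871814161981))
[[ 0.454  -0.0036]
 [ 0.4874 -0.0548]
 [ 0.42   -0.1013]
 [ 0.3879 -0.0483]] centre [ 0.4373 -0.052 ] [np.float64(0.07979002761811967), np.float64(0.061068386319617564), np.float64(0.08181962314440434), np.float64(0.06197533598763073)]
long yaw 0.599285020347399 short yaw 2.1320786862556615
```

View pics/m4.png

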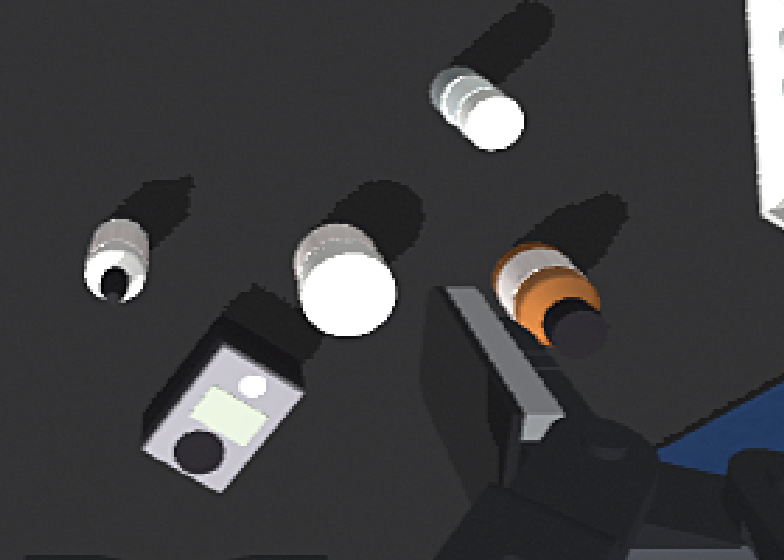

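In D the vial cap is at (436,203), and the full face of the colorimeter has corners (340,284), (368,300), (339,336) and (311,320). I'll recompute both with D.

```bash
python3 - <<'E' 2>&1 | sed -n '/----/,$p'
from m import *
print('----')
print('vial',tri(ray(V['C'],402.2,117.4),ray(V['D'],436.4,203.2)),onz(V['D'],436.4,203.2,.062))
D=[(340.4,283.6),(368.2,300),(338.9,335.7),(311.1,320)];C=[(324,228),(357,235),(340,288.4),(303.5,276)]
def q4(k,P):
    q=np.array([onz(V[k],*c,.036)[:2] for c in P]); print(k,'centre',q.mean(0),[round(float(np.linalg.norm(q[i]-q[i-1])),4) for i in range(4)])
    l=(q[0]-q[3])+(q[1]-q[2]);w=(q[0]-q[1])+(q[3]-q[2]);print('long yaw',np.arctan2(l[1],l[0]),'short yaw',np.arctan2(w[1],w[0])-np.pi/2)
q4('D',D)
# contour of grey face in C
for k in 'BCD':
    h,o=win(k,tuple(int(x) for x in proj(k,(.437,-.052,.036))),45)
    m=(h[...,2]>150)&(h[...,1]<70)
    m=cv2.morphologyEx(m.astype(np.uint8),cv2.MORPH_CLOSE,np.ones((15,15)))
    n,l,st,ce=cv2.connectedComponentsWithStats(m); i=l[45,45] or 1+np.argmax(st[1:,4]); c=big(l==i,o)
    b=cv2.boxPoints(cv2.minAreaRect(c)); a=cv2.approxPolyDP(c,6,True)[:,0]; print(k,a.tolist())
    q=np.array([onz(V[k],*c,.036)[:2] for c in a]); print(q.mean(0),q.tolist())
# wells of small case: centre check by E,F tri of picks
def cw(name,c,yaw,pts):
    r=np.array([[np.cos(yaw),-np.sin(yaw)],[np.sin(yaw),np.cos(yaw)]])
    for n,p in pts: 
        w=np.array(c)+r@np.array(p); print(name,n,w,np.hypot(*w))
cw('L',(.529,-.3215),.188,[('obl',(-.043,0)),('wide',(.049,-.034)),('nar',(.049,.043))])
cw('S',(.539,.3075),.113,[('wide',(0,-.0385)),('nar',(0,.0475))])
E
```

```text
----
vial (array([0.6322, 0.06  , 0.0581]), np.float64(0.0003613550307765198)) [0.6312 0.0618 0.062 ]
D centre [ 0.4371 -0.0525] [0.0818, 0.0535, 0.0823, 0.0551]
long yaw 0.5267029549660275 short yaw 0.5266868791954038
B [[255, 165], [250, 221], [287, 226], [294, 171]]
[ 0.4364 -0.0519] [[0.4589427328516677, -0.008176322448206177], [0.3869623663956227, -0.04896855038860955], [0.41405401257552543, -0.09565498133247122], [0.4854566826611847, -0.054998047883495466]]
C [[323, 231], [303, 276], [335, 287], [356, 243]]
[ 0.4363 -0.0512] [[0.45748792184034603, -0.008230535284759033], [0.3877118257954756, -0.04899689718847888], [0.41532276080316344, -0.09450195081196316], [0.48481690705112773, -0.053225788460500245]]
D [[340, 284], [311, 319], [338, 335], [367, 300]]
[ 0.4365 -0.0515] [[0.4581697704411997, -0.009205080457706516], [0.38861908670954737, -0.047490511136421], [0.41465308265296347, -0.09511788719897224], [0.48443419295893486, -0.05416910581752937]]
L obl [ 0.4868 -0.3295] 0.5878157033511134
L wide [ 0.5835 -0.3457] 0.6782330489373617
L nar [ 0.5691 -0.2701] 0.6299435727851342
S wide [0.5433 0.2692] 0.6063933317757008
S nar [0.5336 0.3547] 0.6407697185670952
```

Colorimeter centre agrees to within 1 mm across three views, and every measured height fits the text. I'll start with the dropper at (0.428, 0.060).

{"method": "carry_out", "body": {"series": [{"travel":[-0.13,-0.93,-0.7],"delta_rot":[0,0,0],"fingers":-1},{"travel":[-0.13,-0.93,-0.7],"delta_rot":[0,0,0],"fingers":-1},{"travel":[-0.13,-0.93,-0.7],"delta_rot":[0,0,0],"fingers":-1},{"travel":[-0.13,-0.93,-0.7],"delta_rot":[0,0,0],"fingers":-1},{"travel":[-0.13,-0.93,-0.7],"delta_rot":[0,0,0],"fingers":-1}], "squeeze": 30}}

```text
clock: 7.75
tcp_pos: [0.4469, 0.1987, 0.2183]
orientation: [0.0, 0.848, 0.531, 0.0]
wrist_force: [-0.7, -0.2, -0.9]
finger_gap: 0.0856
grip_force: 0.0
```

{"method": "carry_out", "body": {"series": [{"travel":[-0.13,-0.93,-0.7],"delta_rot":[0,0,0],"fingers":-1},{"travel":[-0.13,-0.93,-0.7],"delta_rot":[0,0,0],"fingers":-1},{"travel":[-0.13,-0.93,-0.7],"delta_rot":[0,0,0],"fingers":-1},{"travel":[-0.13,-0.93,-0.7],"delta_rot":[0,0,0],"fingers":-1},{"travel":[-0.13,-0.93,-0.7],"delta_rot":[0,0,0],"fingers":-1}]}}

```text
clock: 8.38
tcp_pos: [0.4306, 0.0824, 0.1309]
orientation: [0.0, 0.848, 0.531, 0.0]
wrist_force: [-0.3, -0.2, 0.5]
finger_gap: 0.0856
grip_force: 0.0
```

{"method": "carry_out", "body": {"series": [{"travel":[-0.13,-0.93,-0.7],"delta_rot":[0,0,0],"fingers":-1},{"travel":[0,0,0],"delta_rot":[0,0,0],"fingers":-1},{"travel":[0,0,0],"delta_rot":[0,0,0],"fingers":-1}]}}

```text
clock: 8.75
tcp_pos: [0.4277, 0.0605, 0.1143]
orientation: [0.0, 0.848, 0.531, 0.0]
wrist_force: [0.6, -0.6, 0.5]
finger_gap: 0.0856
grip_force: 0.0
```

```bash
python3 -c "
from h import *
snap('wrist','g1')
s=env.get_state();print(s['tcp_pos'],s['orientation'])
d=load('g1')
im=cv2.imread('pics/g1.png')
cv2.imwrite('pics/g1.png',im)"
```

```text
[0.42789712 0.0607623  0.11453649] [3.31884717e-04 8.47324882e-01 5.31074388e-01 6.54677954e-04]
```

View pics/g1.png

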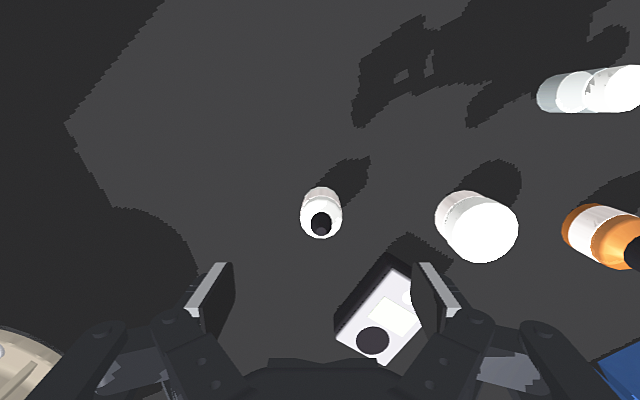

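The dropper is centred between the fingers at (320,215), with the colorimeter at (375,320) clear of the right finger. I'll lower and grip.

{"method": "carry_out", "body": {"series": [{"travel":[0,0,-0.7],"delta_rot":[0,0,0],"fingers":-1},{"travel":[0,0,-0.7],"delta_rot":[0,0,0],"fingers":-1},{"travel":[0,0,-0.7],"delta_rot":[0,0,0],"fingers":-1},{"travel":[0,0,-0.7],"delta_rot":[0,0,0],"fingers":-1},{"travel":[0,0,-0.7],"delta_rot":[0,0,0],"fingers":-1}]}}

```text
clock: 9.43
tcp_pos: [0.4282, 0.0613, 0.0266]
orientation: [0.001, 0.847, 0.532, 0.001]
wrist_force: [-0.4, 0.4, 0.2]
finger_gap: 0.0857
grip_force: 0.0
```

{"method": "carry_out", "body": {"series": [{"travel":[0,0,0],"delta_rot":[0,0,0],"fingers":1},{"travel":[0,0,0],"delta_rot":[0,0,0],"fingers":1},{"travel":[0,0,0],"delta_rot":[0,0,0],"fingers":1},{"travel":[0,0,0],"delta_rot":[0,0,0],"fingers":1},{"travel":[0,0,0],"delta_rot":[0,0,0],"fingers":1}]}}

```text
clock: 10.05
tcp_pos: [0.428, 0.0607, 0.0274]
orientation: [0.0, 0.847, 0.531, 0.001]
wrist_force: [-1.2, 1.0, 6.2]
finger_gap: 0.0305
grip_force: 29.5
```

{"method": "carry_out", "body": {"series": [{"travel":[0,0,0],"delta_rot":[0,0,0],"fingers":1},{"travel":[0,0,0],"delta_rot":[0,0,0],"fingers":1}]}}

```text
clock: 10.3
tcp_pos: [0.4279, 0.0607, 0.0274]
orientation: [0.0, 0.847, 0.531, 0.001]
wrist_force: [-1.2, 0.1, 6.1]
finger_gap: 0.0304
grip_force: 29.5
```

{"method": "carry_out", "body": {"series": [{"travel":[0,0,0.4],"delta_rot":[0,0,0],"fingers":1},{"travel":[0,0,1],"delta_rot":[0,0,0],"fingers":1},{"travel":[0,0,1],"delta_rot":[0,0,0],"fingers":1},{"travel":[0,0,1],"delta_rot":[0,0,0],"fingers":1},{"travel":[0,0.5,0.5],"delta_rot":[0,0,0],"fingers":1}]}}

```text
clock: 10.92
tcp_pos: [0.4279, 0.073, 0.1256]
orientation: [0.001, 0.848, 0.53, 0.001]
wrist_force: [-0.0, 0.4, -1.0]
finger_gap: 0.0305
grip_force: 30.0
```

{"method": "carry_out", "body": {"series": [{"travel":[0.36,0.95,0],"delta_rot":[0,0,0],"fingers":1},{"travel":[0.36,0.95,0],"delta_rot":[0,0,0],"fingers":1},{"travel":[0.36,0.95,0],"delta_rot":[0,0,0],"fingers":1},{"travel":[0.36,0.95,0],"delta_rot":[0,0,0],"fingers":1},{"travel":[0.36,0.95,0],"delta_rot":[0,0,0],"fingers":1}]}}

```text
clock: 11.55
tcp_pos: [0.4717, 0.1934, 0.1235]
orientation: [-0.0, 0.847, 0.531, -0.0]
wrist_force: [0.3, -1.2, -0.7]
finger_gap: 0.0304
grip_force: 30.0
```

{"method": "carry_out", "body": {"series": [{"travel":[0.36,0.95,0],"delta_rot":[0,0,0],"fingers":1},{"travel":[0.36,0.95,0],"delta_rot":[0,0,0],"fingers":1},{"travel":[0.36,0.95,0],"delta_rot":[0,0,0],"fingers":1},{"travel":[0.36,0.95,0],"delta_rot":[0,0,0],"fingers":1},{"travel":[0.36,0.95,0],"delta_rot":[0,0,0],"fingers":1}]}}

```text
clock: 12.18
tcp_pos: [0.5165, 0.3121, 0.1233]
orientation: [-0.0, 0.847, 0.531, -0.001]
wrist_force: [0.5, -0.8, 0.2]
finger_gap: 0.0308
grip_force: 30.0
```

{"method": "carry_out", "body": {"series": [{"travel":[0.36,0.95,0],"delta_rot":[0,0,0],"fingers":1},{"travel":[0.28,0.8,0],"delta_rot":[0,0,0],"fingers":1},{"travel":[0,0,0],"delta_rot":[0,0,0],"fingers":1},{"travel":[0,0,0],"delta_rot":[0,0,0],"fingers":1}]}}

```text
clock: 12.68
tcp_pos: [0.5321, 0.3542, 0.1232]
orientation: [0.0, 0.847, 0.531, -0.001]
wrist_force: [0.0, 0.1, -0.1]
finger_gap: 0.0305
grip_force: 30.0
```

```bash
python3 -c "
from h import *
snap('wrist','g2')
s=env.get_state();print(s['tcp_pos'],s['orientation'],s['finger_gap'])"
```

```text
[0.53230042 0.35388237 0.12347197] [ 6.51444682e-05  8.47338103e-01  5.31053405e-01 -6.45370911e-04] 0.03040827849856466
```

View pics/g2.png

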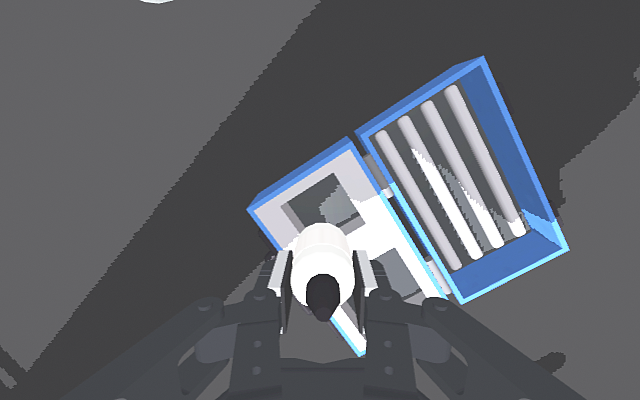

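The dropper is held upright at (322,265). The narrow well lies just behind it at (325,200), and the case corners are at (247,209) and (351,138). I'll check those corners against the case pose.

```bash
python3 -c "
from h import *
d=load('g2')
for c in [(247,209),(351,138)]: print(onz(d,*c,.046))
y=.113;r=np.array([[np.cos(y),-np.sin(y)],[np.sin(y),np.cos(y)]])
for p in [(-.047,.0835),(.047,.0835)]: print(np.array([.539,.3075])+r@p)"
```

```text
[0.48219553 0.38421599 0.046     ]
[0.57540611 0.39811466 0.046     ]
[0.48288432 0.38516776]
[0.57628482 0.39576717]
```

It agrees within 2 mm. I'll lower it into the well.

{"method": "carry_out", "body": {"series": [{"travel":[0.04,0,-0.85],"delta_rot":[0,0,0],"fingers":1},{"travel":[0,0,-0.85],"delta_rot":[0,0,0],"fingers":1},{"travel":[0,0,-0.85],"delta_rot":[0,0,0],"fingers":1},{"travel":[0,0,-0.2],"delta_rot":[0,0,0],"fingers":1},{"travel":[0,0,-0.1],"delta_rot":[0,0,0],"fingers":1}]}}

```text
clock: 13.35
tcp_pos: [0.5341, 0.3539, 0.0529]
orientation: [0.0, 0.847, 0.531, 0.0]
wrist_force: [0.0, -0.3, -0.3]
finger_gap: 0.0304
grip_force: 30.0
```

{"method": "carry_out", "body": {"series": [{"travel":[0,0,-0.05],"delta_rot":[0,0,0],"fingers":1},{"travel":[0,0,0],"delta_rot":[0,0,0],"fingers":1}]}}

```text
clock: 13.6
tcp_pos: [0.5345, 0.3545, 0.0521]
orientation: [0.0, 0.847, 0.531, 0.001]
wrist_force: [0.3, -0.5, -1.3]
finger_gap: 0.0304
grip_force: 30.0
```

{"method": "carry_out", "body": {"series": [{"travel":[0,0,-0.05],"delta_rot":[0,0,0],"fingers":1},{"travel":[0,0,-0.05],"delta_rot":[0,0,0],"fingers":1}]}}

```text
clock: 13.85
tcp_pos: [0.5343, 0.3546, 0.0494]
orientation: [0.0, 0.847, 0.531, 0.0]
wrist_force: [-1.8, 0.5, 9.0]
finger_gap: 0.0307
grip_force: 30.8
```

{"method": "carry_out", "body": {"series": [{"travel":[0,0,-0.04],"delta_rot":[0,0,0],"fingers":1},{"travel":[0,0,0],"delta_rot":[0,0,0],"fingers":1}]}}

```text
clock: 14.1
tcp_pos: [0.5344, 0.3546, 0.0494]
orientation: [0.0, 0.847, 0.531, 0.001]
wrist_force: [-2.4, 0.2, 7.8]
finger_gap: 0.0303
grip_force: 30.7
```

Floor contact came at TCP z 0.0494, exactly as predicted. I'll release, rise and go to the jar.

{"method": "carry_out", "body": {"series": [{"travel":[0,0,0],"delta_rot":[0,0,0],"fingers":-0.3},{"travel":[0,0,0],"delta_rot":[0,0,0],"fingers":-0.3},{"travel":[0,0,0.3],"delta_rot":[0,0,0],"fingers":-0.3},{"travel":[0,0,0.7],"delta_rot":[0,0,0],"fingers":-0.3},{"travel":[0,0,1],"delta_rot":[0,0,0],"fingers":-0.3}]}}

```text
clock: 14.72
tcp_pos: [0.5339, 0.3542, 0.0988]
orientation: [-0.0, 0.847, 0.531, -0.0]
wrist_force: [0.1, -0.2, -0.7]
finger_gap: 0.0556
grip_force: 0.0
```

{"method": "carry_out", "body": {"series": [{"travel":[0,0,0.84],"delta_rot":[0,0,0],"fingers":-1},{"travel":[0,-0.96,0],"delta_rot":[0,0,0],"fingers":-1},{"travel":[0,-0.96,0],"delta_rot":[0,0,0],"fingers":-1},{"travel":[0,-0.96,0],"delta_rot":[0,0,0],"fingers":-1},{"travel":[0,-0.96,0],"delta_rot":[0,0,0],"fingers":-1}]}}

```text
clock: 15.35
tcp_pos: [0.5338, 0.2565, 0.1188]
orientation: [0.0, 0.847, 0.531, -0.0]
wrist_force: [0.3, 0.1, 0.1]
finger_gap: 0.0853
grip_force: 0.0
```

```bash
python3 -c "
from h import *
snap('wrist','g3')"
```

{"method": "carry_out", "body": {"series": [{"travel":[0,-0.96,0],"delta_rot":[0,0,0],"fingers":-1},{"travel":[0,-0.96,0],"delta_rot":[0,0,0],"fingers":-1},{"travel":[0,-0.96,0],"delta_rot":[0,0,0],"fingers":-1},{"travel":[0,-0.96,0],"delta_rot":[0,0,0],"fingers":-1},{"travel":[0,-0.96,0],"delta_rot":[0,0,0],"fingers":-1}]}}

```text
clock: 16.02
tcp_pos: [0.5337, 0.1369, 0.1187]
orientation: [-0.0, 0.847, 0.531, -0.0]
wrist_force: [-0.0, 0.4, -0.7]
finger_gap: 0.0856
grip_force: 0.0
```

{"method": "carry_out", "body": {"series": [{"travel":[0,-0.96,0],"delta_rot":[0,0,0],"fingers":-1},{"travel":[0,-0.96,0],"delta_rot":[0,0,0],"fingers":-1},{"travel":[0,-0.96,0],"delta_rot":[0,0,0],"fingers":-1},{"travel":[0,-0.96,0],"delta_rot":[0,0,0],"fingers":-1},{"travel":[0,-0.96,0],"delta_rot":[0,0,0],"fingers":-1}]}}

```text
clock: 16.65
tcp_pos: [0.5336, 0.017, 0.1188]
orientation: [-0.0, 0.847, 0.531, -0.0]
wrist_force: [-0.1, -0.7, -0.5]
finger_gap: 0.0854
grip_force: 0.0
```

{"method": "carry_out", "body": {"series": [{"travel":[0,-0.7,0],"delta_rot":[0,0,0],"fingers":-1},{"travel":[0,0,0],"delta_rot":[0,0,0],"fingers":-1},{"travel":[0,0,0],"delta_rot":[0,0,0],"fingers":-1}]}}

```text
clock: 17.02
tcp_pos: [0.5339, 0.0012, 0.1188]
orientation: [-0.0, 0.847, 0.531, 0.0]
wrist_force: [0.3, 0.6, -0.4]
finger_gap: 0.0859
grip_force: 0.0
```

```bash
python3 -c "
from h import *
snap('wrist','g4');s=env.get_state();print(s['tcp_pos'],s['orientation'],s['clock'])
cv2.imwrite('pics/m5.png',np.hstack([cv2.imread('pics/g%d.png'%k)[:,120:520] for k in (3,4)]))"
```

```text
[0.53395113 0.00141679 0.11878144] [-1.54249416e-04  8.47147684e-01  5.31357484e-01  4.24565668e-05] 17.075
```

View pics/m5.png

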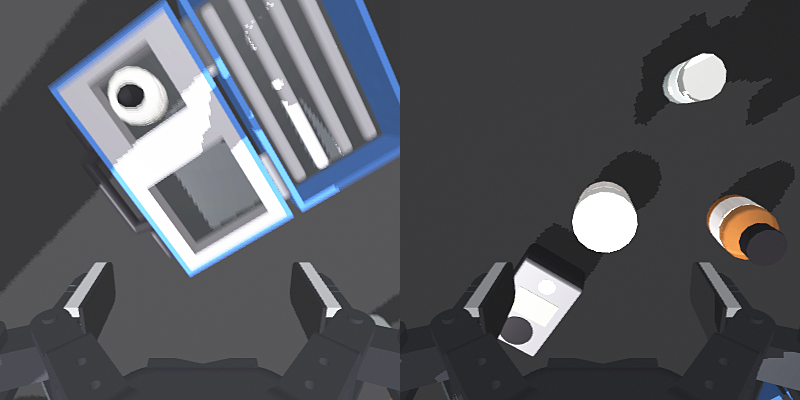

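The left half shows the dropper upright and centred in the narrow well (140,95). The right half shows the jar between the fingers at (605,220), with clearance to the colorimeter. I'll shift y by −5 mm, lower and grip.

{"method": "carry_out", "body": {"series": [{"travel":[-0.03,-0.22,-0.9],"delta_rot":[0,0,0],"fingers":-1},{"travel":[0,0,-0.95],"delta_rot":[0,0,0],"fingers":-1},{"travel":[0,0,-0.95],"delta_rot":[0,0,0],"fingers":-1},{"travel":[0,0,-0.95],"delta_rot":[0,0,0],"fingers":-1},{"travel":[0,0,0],"delta_rot":[0,0,0],"fingers":-1}]}}

```text
clock: 17.7
tcp_pos: [0.5315, -0.0035, 0.0234]
orientation: [-0.001, 0.847, 0.532, -0.002]
wrist_force: [-0.2, -0.2, 0.7]
finger_gap: 0.0855
grip_force: 0.0
```

{"method": "carry_out", "body": {"series": [{"travel":[0,0,0],"delta_rot":[0,0,0],"fingers":1},{"travel":[0,0,0],"delta_rot":[0,0,0],"fingers":1},{"travel":[0,0,0],"delta_rot":[0,0,0],"fingers":1},{"travel":[0,0,0],"delta_rot":[0,0,0],"fingers":1},{"travel":[0,0,0],"delta_rot":[0,0,0],"fingers":1}]}}

```text
clock: 18.32
tcp_pos: [0.5344, -0.0047, 0.0265]
orientation: [0.001, 0.847, 0.531, 0.001]
wrist_force: [-0.6, 1.9, 7.2]
finger_gap: 0.0489
grip_force: 30.9
```

{"method": "carry_out", "body": {"series": [{"travel":[0,0,0.4],"delta_rot":[0,0,0],"fingers":1},{"travel":[0,0,0.9],"delta_rot":[0,0,0],"fingers":1},{"travel":[0,0,1],"delta_rot":[0,0,0],"fingers":1},{"travel":[0,0,1],"delta_rot":[0,0,0],"fingers":1},{"travel":[0,0.5,0.6],"delta_rot":[0,0,0],"fingers":1}]}}

```text
clock: 18.95
tcp_pos: [0.534, 0.0076, 0.1243]
orientation: [0.001, 0.848, 0.53, 0.001]
wrist_force: [-0.6, 0.0, -1.3]
finger_gap: 0.0491
grip_force: 31.4
```

{"method": "carry_out", "body": {"series": [{"travel":[0.04,0.95,0],"delta_rot":[0,0,0],"fingers":1},{"travel":[0.04,0.95,0],"delta_rot":[0,0,0],"fingers":1},{"travel":[0.04,0.95,0],"delta_rot":[0,0,0],"fingers":1},{"travel":[0.04,0.95,0],"delta_rot":[0,0,0],"fingers":1},{"travel":[0.04,0.95,0],"delta_rot":[0,0,0],"fingers":1}]}}

```text
clock: 19.58
tcp_pos: [0.5377, 0.1281, 0.1224]
orientation: [-0.0, 0.847, 0.531, -0.0]
wrist_force: [-0.1, -0.9, -1.5]
finger_gap: 0.0484
grip_force: 31.5
```

{"method": "carry_out", "body": {"series": [{"travel":[0.04,0.95,0],"delta_rot":[0,0,0],"fingers":1},{"travel":[0.04,0.95,0],"delta_rot":[0,0,0],"fingers":1},{"travel":[0.04,0.95,0],"delta_rot":[0,0,0],"fingers":1},{"travel":[0.04,0.95,0],"delta_rot":[0,0,0],"fingers":1},{"travel":[0.04,0.95,0],"delta_rot":[0,0,0],"fingers":1}]}}

```text
clock: 20.2
tcp_pos: [0.5425, 0.2468, 0.1223]
orientation: [-0.0, 0.847, 0.531, -0.0]
wrist_force: [-0.1, -0.2, -0.8]
finger_gap: 0.0487
grip_force: 31.5
```

{"method": "carry_out", "body": {"series": [{"travel":[0,0.9,0],"delta_rot":[0,0,0],"fingers":1},{"travel":[0,0,0],"delta_rot":[0,0,0],"fingers":1},{"travel":[0,0,0],"delta_rot":[0,0,0],"fingers":1}]}}

```text
clock: 20.58
tcp_pos: [0.5429, 0.2677, 0.1224]
orientation: [0.0, 0.847, 0.531, -0.0]
wrist_force: [0.7, 0.1, -0.8]
finger_gap: 0.0487
grip_force: 31.4
```

```bash
python3 -c "
from h import *
snap('wrist','g5');s=env.get_state();print(s['tcp_pos'],s['orientation'],s['clock'])"
```

```text
[0.54310304 0.26739037 0.12243681] [ 1.15616962e-04  8.47406005e-01  5.30945339e-01 -3.08813587e-04] 20.625
```

View pics/g5.png

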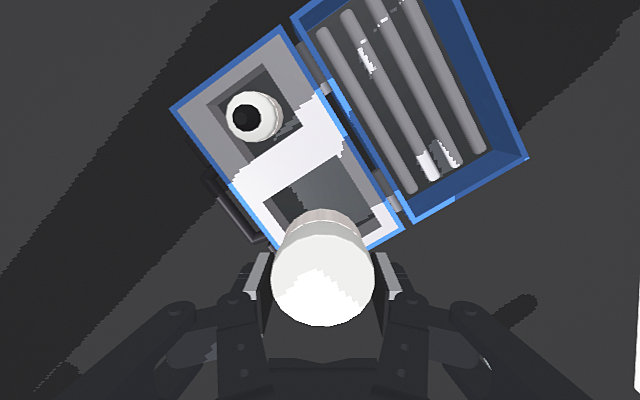

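The jar is held upright and lines up with the wide well, and the dropper stands in its well at (248,118). I'll lower it.

{"method": "carry_out", "body": {"series": [{"travel":[0.02,0.06,-0.85],"delta_rot":[0,0,0],"fingers":1},{"travel":[0,0,-0.85],"delta_rot":[0,0,0],"fingers":1},{"travel":[0,0,-0.85],"delta_rot":[0,0,0],"fingers":1},{"travel":[0,0,-0.25],"delta_rot":[0,0,0],"fingers":1},{"travel":[0,0,-0.08],"delta_rot":[0,0,0],"fingers":1}]}}

```text
clock: 21.25
tcp_pos: [0.5439, 0.2688, 0.0507]
orientation: [0.0, 0.848, 0.531, -0.0]
wrist_force: [0.1, 0.0, -0.8]
finger_gap: 0.0485
grip_force: 31.4
```

{"method": "carry_out", "body": {"series": [{"travel":[0,0,-0.06],"delta_rot":[0,0,0],"fingers":1},{"travel":[0,0,0],"delta_rot":[0,0,0],"fingers":1}]}}

```text
clock: 21.5
tcp_pos: [0.5443, 0.2694, 0.0498]
orientation: [0.0, 0.847, 0.531, 0.001]
wrist_force: [-0.0, -0.3, -0.4]
finger_gap: 0.0488
grip_force: 31.4
```

{"method": "carry_out", "body": {"series": [{"travel":[0,0,-0.05],"delta_rot":[0,0,0],"fingers":1},{"travel":[0,0,0],"delta_rot":[0,0,0],"fingers":1}]}}

```text
clock: 21.75
tcp_pos: [0.5443, 0.2695, 0.0486]
orientation: [0.0, 0.847, 0.531, 0.001]
wrist_force: [-0.1, 0.1, 3.6]
finger_gap: 0.0484
grip_force: 31.8
```

{"method": "carry_out", "body": {"series": [{"travel":[0,0,0],"delta_rot":[0,0,0],"fingers":-0.5},{"travel":[0,0,0],"delta_rot":[0,0,0],"fingers":-0.5},{"travel":[0,0,0.4],"delta_rot":[0,0,0],"fingers":-0.5},{"travel":[0,0,0.8],"delta_rot":[0,0,0],"fingers":-0.5},{"travel":[0,0,1],"delta_rot":[0,0,0],"fingers":-0.5}]}}

```text
clock: 22.38
tcp_pos: [0.5435, 0.2692, 0.1035]
orientation: [-0.0, 0.847, 0.531, -0.0]
wrist_force: [0.2, -1.1, 0.5]
finger_gap: 0.0638
grip_force: 0.0
```

{"method": "carry_out", "body": {"series": [{"travel":[0,0,0.7],"delta_rot":[0,0,0],"fingers":-1},{"travel":[-0.33,-0.99,0],"delta_rot":[0,0,-0.99],"fingers":-1},{"travel":[-0.33,-0.99,0],"delta_rot":[0,0,-0.99],"fingers":-1},{"travel":[-0.33,-0.99,0],"delta_rot":[0,0,-0.99],"fingers":-1}]}}

```text
clock: 22.88
tcp_pos: [0.519, 0.1945, 0.1211]
orientation: [0.0, 0.917, 0.399, 0.0]
wrist_force: [-0.5, -0.3, 0.7]
finger_gap: 0.0855
grip_force: 0.0
```

```bash
python3 -c "
from h import *
snap('wrist','g6')"
```

{"method": "carry_out", "body": {"series": [{"travel":[-0.33,-0.99,0],"delta_rot":[0,0,-0.99],"fingers":-1},{"travel":[-0.33,-0.99,0],"delta_rot":[0,0,-0.99],"fingers":-1},{"travel":[-0.33,-0.99,0],"delta_rot":[0,0,-0.99],"fingers":-1},{"travel":[-0.33,-0.99,0],"delta_rot":[0,0,0],"fingers":-1},{"travel":[-0.33,-0.99,0],"delta_rot":[0,0,0],"fingers":-1}]}}

```text
clock: 23.55
tcp_pos: [0.478, 0.0708, 0.121]
orientation: [0.0, 0.966, 0.26, 0.001]
wrist_force: [-0.0, 0.2, -0.9]
finger_gap: 0.0854
grip_force: 0.0
```

{"method": "carry_out", "body": {"series": [{"travel":[-0.33,-0.99,0],"delta_rot":[0,0,0],"fingers":-1},{"travel":[-0.33,-0.99,0],"delta_rot":[0,0,0],"fingers":-1},{"travel":[-0.33,-0.99,0],"delta_rot":[0,0,0],"fingers":-1},{"travel":[-0.33,-0.99,0],"delta_rot":[0,0,0],"fingers":-1},{"travel":[-0.33,-0.99,0],"delta_rot":[0,0,0],"fingers":-1}]}}

```text
clock: 24.18
tcp_pos: [0.4368, -0.0531, 0.1211]
orientation: [0.0, 0.966, 0.26, 0.001]
wrist_force: [-0.1, 0.8, -0.5]
finger_gap: 0.0853
grip_force: 0.0
```

{"method": "carry_out", "body": {"series": [{"travel":[0,0,0],"delta_rot":[0,0,0],"fingers":-1},{"travel":[0,0,0],"delta_rot":[0,0,0],"fingers":-1}]}}

```text
clock: 24.42
tcp_pos: [0.437, -0.0521, 0.1207]
orientation: [0.0, 0.966, 0.26, 0.0]
wrist_force: [0.2, 0.2, 0.7]
finger_gap: 0.0856
grip_force: 0.0
```

```bash
python3 - <<'E'
from h import *
snap('wrist','g7');s=env.get_state();q=s['orientation'];print(s['tcp_pos'],2*np.arctan2(q[2],q[1]),s['joint_pos'][5])
# jar & dropper check in g6: bright blobs / re-measure colorimeter in g7
d=load('g7');h=cv2.cvtColor(d['color'],cv2.COLOR_RGB2HSV)
m=((h[...,2]>150)&(h[...,1]<70)).astype(np.uint8);m[:100]=0
m=cv2.morphologyEx(m,cv2.MORPH_CLOSE,np.ones((25,25)))
for c in cv2.findContours(m,0,2)[0]:
    if cv2.contourArea(c)<800: continue
    a=cv2.approxPolyDP(c,8,True)[:,0];w=np.array([onz(d,*p,.036)[:2] for p in a]);print(a.tolist(),np.round(w,4).tolist(),w.mean(0))
d=load('g6');h=cv2.cvtColor(d['color'],cv2.COLOR_RGB2HSV)
y=.12;r=np.array([[np.cos(y),-np.sin(y)],[np.sin(y),np.cos(y)]])
E
```

```text
[ 0.43699257 -0.05186907  0.12060668] 0.5265916454293115 2.3138451499431025
[[489, 347], [477, 379], [517, 399], [528, 361]] [[0.4005, -0.2509], [0.3651, -0.2654], [0.3651, -0.3156], [0.4063, -0.2931]] [ 0.38424275 -0.28124496]
[[639, 176], [541, 321], [566, 331], [602, 273], [639, 277]] [[0.5834, -0.2461], [0.4462, -0.2726], [0.4495, -0.2997], [0.5087, -0.2838], [0.5218, -0.3138]] [ 0.50191311 -0.28318663]
[[287, 160], [289, 258], [355, 259], [359, 162]] [[0.4594, -0.0081], [0.3882, -0.0481], [0.415, -0.096], [0.4852, -0.0557]] [ 0.43693062 -0.05196591]
```

The colorimeter is exactly under the TCP, at (0.4369, −0.0520) and yaw about 0.52. I'll lower and grip.

{"method": "carry_out", "body": {"series": [{"travel":[0,0,-0.9],"delta_rot":[0,0,-0.05],"fingers":-1},{"travel":[0,0,-0.9],"delta_rot":[0,0,0],"fingers":-1},{"travel":[0,0,-0.9],"delta_rot":[0,0,0],"fingers":-1},{"travel":[0,0,-0.9],"delta_rot":[0,0,0],"fingers":-1},{"travel":[0,0,-0.6],"delta_rot":[0,0,0],"fingers":-1}], "squeeze": 40}}

```text
clock: 25.1
tcp_pos: [0.4364, -0.0513, 0.0144]
orientation: [-0.0, 0.966, 0.258, -0.0]
wrist_force: [0.2, 0.0, 0.2]
finger_gap: 0.0857
grip_force: 0.0
```

{"method": "carry_out", "body": {"series": [{"travel":[0,0,0],"delta_rot":[0,0,0],"fingers":1},{"travel":[0,0,0],"delta_rot":[0,0,0],"fingers":1},{"travel":[0,0,0],"delta_rot":[0,0,0],"fingers":1},{"travel":[0,0,0],"delta_rot":[0,0,0],"fingers":1},{"travel":[0,0,0],"delta_rot":[0,0,0],"fingers":1}]}}

```text
clock: 25.72
tcp_pos: [0.437, -0.0524, 0.0158]
orientation: [0.0, 0.966, 0.257, 0.001]
wrist_force: [0.6, 1.2, 1.7]
finger_gap: 0.0589
grip_force: 43.7
```

{"method": "carry_out", "body": {"series": [{"travel":[0,0,0.4],"delta_rot":[0,0,0],"fingers":1},{"travel":[0,0,0.9],"delta_rot":[0,0,0],"fingers":1},{"travel":[0,0,1],"delta_rot":[0,0,0],"fingers":1},{"travel":[0,0,1],"delta_rot":[0,0,0],"fingers":1},{"travel":[0,0,1],"delta_rot":[0,0,0],"fingers":1}]}}

```text
clock: 26.35
tcp_pos: [0.4363, -0.0525, 0.1242]
orientation: [0.0, 0.966, 0.257, 0.0]
wrist_force: [-0.1, -0.2, -1.2]
finger_gap: 0.0587
grip_force: 43.5
```

{"method": "carry_out", "body": {"series": [{"travel":[0.15,-0.85,0],"delta_rot":[0,0,0.95],"fingers":1},{"travel":[0.15,-0.85,0],"delta_rot":[0,0,0.95],"fingers":1},{"travel":[0.15,-0.85,0],"delta_rot":[0,0,0.95],"fingers":1},{"travel":[0.15,-0.85,0],"delta_rot":[0,0,0.95],"fingers":1},{"travel":[0.15,-0.85,0],"delta_rot":[0,0,0.95],"fingers":1}]}}

```text
clock: 26.98
tcp_pos: [0.4552, -0.1594, 0.1233]
orientation: [0.0, 0.878, 0.479, -0.0]
wrist_force: [-0.0, 0.4, -1.7]
finger_gap: 0.0592
grip_force: 43.5
```

{"method": "carry_out", "body": {"series": [{"travel":[0.15,-0.85,0],"delta_rot":[0,0,0.95],"fingers":1},{"travel":[0.15,-0.85,0],"delta_rot":[0,0,0.95],"fingers":1},{"travel":[0.15,-0.85,0],"delta_rot":[0,0,0.95],"fingers":1},{"travel":[0.15,-0.85,0],"delta_rot":[0,0,0.95],"fingers":1},{"travel":[0.15,-0.85,0],"delta_rot":[0,0,0.95],"fingers":1}]}}

```text
clock: 27.6
tcp_pos: [0.4739, -0.2656, 0.1232]
orientation: [-0.0, 0.741, 0.672, -0.0]
wrist_force: [1.5, -0.4, -1.3]
finger_gap: 0.0587
grip_force: 43.5
```

{"method": "carry_out", "body": {"series": [{"travel":[0.15,-0.85,0],"delta_rot":[0,0,0.95],"fingers":1},{"travel":[0.15,-0.85,0],"delta_rot":[0,0,0.95],"fingers":1},{"travel":[0.15,-0.85,0],"delta_rot":[0,0,0.95],"fingers":1},{"travel":[0,0,0],"delta_rot":[0,0,0],"fingers":1},{"travel":[0,0,0],"delta_rot":[0,0,0],"fingers":1}]}}

```text
clock: 28.22
tcp_pos: [0.4848, -0.328, 0.1228]
orientation: [-0.001, 0.639, 0.769, 0.0]
wrist_force: [-0.6, 0.3, -1.7]
finger_gap: 0.0587
grip_force: 43.5
```

```bash
python3 - <<'E'
from h import *
snap('wrist','g8');s=env.get_state();q=s['orientation'];print(s['tcp_pos'],2*np.arctan2(q[2],q[1]),s['clock'],s['finger_gap'])
E
```

```text
[ 0.48488981 -0.32775191  0.12282756] 1.7551472146230878 28.275 0.05893835368975928
```

View pics/g8.png

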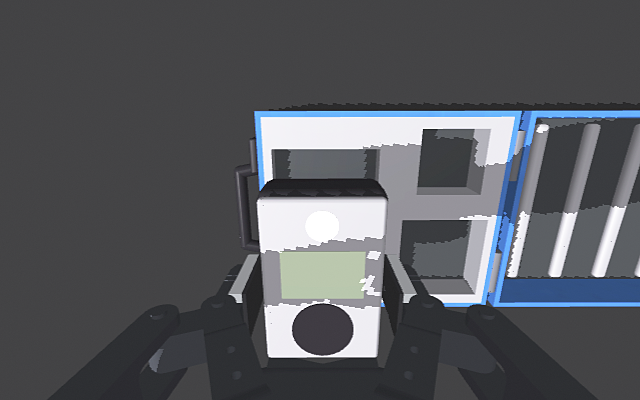

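The colorimeter is held level and aligned with the oblong well, with the case's +y corners at (255,112) and (521,112). I'll check the case pose from those corners.

```bash
python3 -c "
from h import *
d=load('g8')
a,b=[onz(d,*c,.046)[:2] for c in [(255,112),(521,112)]]; print(a,b,np.linalg.norm(b-a),np.arctan2(*(b-a)[::-1]))
y=.188;r=np.array([[np.cos(y),-np.sin(y)],[np.sin(y),np.cos(y)]])
for p in [(-.092,.079),(.092,.079)]: print(np.array([.529,-.3215])+r@p)"
```

```text
[ 0.42464596 -0.26130994] [ 0.60534349 -0.22774129] 0.18378915236785673 0.18367867589978853
[ 0.42385637 -0.26108628]
[ 0.60461429 -0.22669769]
```

{"method": "carry_out", "body": {"series": [{"travel":[0.08,-0.06,-0.85],"delta_rot":[0,0,0.04],"fingers":1},{"travel":[0,0,-0.8],"delta_rot":[0,0,0],"fingers":1},{"travel":[0,0,0],"delta_rot":[0,0,0],"fingers":1}]}}

```text
clock: 28.65
tcp_pos: [0.4861, -0.3282, 0.0802]
orientation: [-0.002, 0.637, 0.771, 0.0]
wrist_force: [0.4, -0.6, -1.4]
finger_gap: 0.0587
grip_force: 43.5
```

{"method": "carry_out", "body": {"series": [{"travel":[0,0,-0.7],"delta_rot":[0,0,0],"fingers":1},{"travel":[0,0,-0.4],"delta_rot":[0,0,0],"fingers":1},{"travel":[0,0,-0.08],"delta_rot":[0,0,0],"fingers":1},{"travel":[0,0,0],"delta_rot":[0,0,0],"fingers":1}]}}

```text
clock: 29.15
tcp_pos: [0.4875, -0.3302, 0.0525]
orientation: [0.0, 0.637, 0.771, 0.0]
wrist_force: [-0.7, 0.2, -2.6]
finger_gap: 0.0591
grip_force: 43.6
```

{"method": "carry_out", "body": {"series": [{"travel":[0,0,-0.06],"delta_rot":[0,0,0],"fingers":1},{"travel":[0,0,0],"delta_rot":[0,0,0],"fingers":1}]}}

```text
clock: 29.4
tcp_pos: [0.4875, -0.3303, 0.0509]
orientation: [0.0, 0.637, 0.771, 0.0]
wrist_force: [0.0, -0.4, -0.6]
finger_gap: 0.0589
grip_force: 43.6
```

{"method": "carry_out", "body": {"series": [{"travel":[0,0,-0.07],"delta_rot":[0,0,0],"fingers":1},{"travel":[0,0,0],"delta_rot":[0,0,0],"fingers":1}]}}

```text
clock: 29.65
tcp_pos: [0.4872, -0.3301, 0.0487]
orientation: [-0.0, 0.637, 0.771, 0.0]
wrist_force: [-1.7, -0.4, -1.5]
finger_gap: 0.0586
grip_force: 43.6
```

{"method": "carry_out", "body": {"series": [{"travel":[0,0,-0.05],"delta_rot":[0,0,0],"fingers":1},{"travel":[0,0,0],"delta_rot":[0,0,0],"fingers":1}]}}

```text
clock: 29.9
tcp_pos: [0.4874, -0.3302, 0.0478]
orientation: [0.0, 0.637, 0.771, 0.0]
wrist_force: [-0.8, 0.4, 0.9]
finger_gap: 0.0589
grip_force: 43.9
```

{"method": "carry_out", "body": {"series": [{"travel":[0,0,0],"delta_rot":[0,0,0],"fingers":-0.7},{"travel":[0,0,0],"delta_rot":[0,0,0],"fingers":-0.7},{"travel":[0,0,0.3],"delta_rot":[0,0,0],"fingers":-0.7},{"travel":[0,0,0.9],"delta_rot":[0,0,0],"fingers":-0.7},{"travel":[0,0,1],"delta_rot":[0,0,0],"fingers":-0.7}], "squeeze": 35}}

```text
clock: 30.52
tcp_pos: [0.4872, -0.3301, 0.1033]
orientation: [-0.0, 0.637, 0.771, 0.0]
wrist_force: [0.6, -0.3, 0.4]
finger_gap: 0.0724
grip_force: 0.0
```

{"method": "carry_out", "body": {"series": [{"travel":[0,0,0.9],"delta_rot":[0,0,0],"fingers":-1},{"travel":[0.53,0.97,0],"delta_rot":[0,0,0],"fingers":-1},{"travel":[0.53,0.97,0],"delta_rot":[0,0,0],"fingers":-1},{"travel":[0.53,0.97,0],"delta_rot":[0,0,0],"fingers":-1},{"travel":[0.53,0.97,0],"delta_rot":[0,0,0],"fingers":-1}]}}

```text
clock: 31.15
tcp_pos: [0.5409, -0.2325, 0.1257]
orientation: [0.0, 0.637, 0.771, 0.0]
wrist_force: [0.8, 0.3, -0.7]
finger_gap: 0.0858
grip_force: 0.0
```

{"method": "carry_out", "body": {"series": [{"travel":[0.53,0.97,0],"delta_rot":[0,0,0],"fingers":-1},{"travel":[0.53,0.97,0],"delta_rot":[0,0,0],"fingers":-1},{"travel":[0.53,0.97,0],"delta_rot":[0,0,0],"fingers":-1},{"travel":[0.53,0.97,0],"delta_rot":[0,0,0],"fingers":-1},{"travel":[0.53,0.97,0],"delta_rot":[0,0,0],"fingers":-1}]}}

```text
clock: 31.78
tcp_pos: [0.6072, -0.1112, 0.1257]
orientation: [0.0, 0.637, 0.771, 0.0]
wrist_force: [0.0, -0.2, -0.1]
finger_gap: 0.0854
grip_force: 0.0
```

{"method": "carry_out", "body": {"series": [{"travel":[0.53,0.97,0],"delta_rot":[0,0,0],"fingers":-1},{"travel":[0.53,0.97,0],"delta_rot":[0,0,0],"fingers":-1},{"travel":[0,0,0],"delta_rot":[0,0,0],"fingers":-1},{"travel":[0,0,0],"delta_rot":[0,0,0],"fingers":-1}]}}

```text
clock: 32.28
tcp_pos: [0.6329, -0.0638, 0.1253]
orientation: [0.0, 0.637, 0.771, -0.0]
wrist_force: [0.9, 0.9, -0.9]
finger_gap: 0.0856
grip_force: 0.0
```

```bash
python3 - <<'E'
from h import *
snap('wrist','g9');s=env.get_state();q=s['orientation'];print(s['tcp_pos'],2*np.arctan2(q[2],q[1]),s['clock'])
d=load('g9');h=cv2.cvtColor(d['color'],cv2.COLOR_RGB2HSV)
m=((h[...,0]<20)&(h[...,1]>120)&(h[...,2]>90)).astype(np.uint8)
cs=[c for c in cv2.findContours(m,0,2)[0] if cv2.contourArea(c)>100]
for c in cs: print('orange',cv2.boundingRect(c))
c=np.vstack([c for c in cs if 200<cv2.boundingRect(c)[0]<450]);x,y,w,hh=cv2.boundingRect(c)
k=np.zeros(m.shape,np.uint8);k[y-10:y+hh+25,x-5:x+w+5]=1
dk=((h[...,2]<75)&(k>0)).astype(np.uint8)
n,l,st,ce=cv2.connectedComponentsWithStats(dk);print(st[1:],ce[1:])
for i in range(1,n):
    if st[i,4]>80: print(onz(d,*ce[i],.066))
E
```

```text
[ 0.63277305 -0.06406222  0.12528823] 1.7592553365495807 32.325
orange (293, 183, 56, 48)
[[ 288  173   66   83 3931]] [[320.42228441 220.67616383]]
[ 0.63058758 -0.06121451  0.066     ]
```

The amber bottle is centred on the TCP within about 2 mm. I'll lower and grip.

{"method": "carry_out", "body": {"series": [{"travel":[-0.04,0.06,-0.8],"delta_rot":[0,0,0],"fingers":-1},{"travel":[0,0,-0.8],"delta_rot":[0,0,0],"fingers":-1},{"travel":[0,0,-0.8],"delta_rot":[0,0,0],"fingers":-1},{"travel":[0,0,-0.8],"delta_rot":[0,0,0],"fingers":-1},{"travel":[0,0,-0.77],"delta_rot":[0,0,0],"fingers":-1}]}}

```text
clock: 32.95
tcp_pos: [0.6316, -0.0632, 0.0254]
orientation: [0.0, 0.638, 0.77, -0.0]
wrist_force: [0.0, -0.0, 0.0]
finger_gap: 0.0854
grip_force: 0.0
```

{"method": "carry_out", "body": {"series": [{"travel":[0,0,0],"delta_rot":[0,0,0],"fingers":1},{"travel":[0,0,0],"delta_rot":[0,0,0],"fingers":1},{"travel":[0,0,0],"delta_rot":[0,0,0],"fingers":1},{"travel":[0,0,0],"delta_rot":[0,0,0],"fingers":1},{"travel":[0,0,0],"delta_rot":[0,0,0],"fingers":1}]}}

```text
clock: 33.58
tcp_pos: [0.6331, -0.0625, 0.0273]
orientation: [0.001, 0.637, 0.771, 0.0]
wrist_force: [-1.8, -1.3, 6.1]
finger_gap: 0.0423
grip_force: 36.1
```

{"method": "carry_out", "body": {"series": [{"travel":[0,0,0],"delta_rot":[0,0,0],"fingers":1}]}}

```text
clock: 33.7
tcp_pos: [0.6331, -0.0625, 0.0273]
orientation: [0.001, 0.637, 0.771, 0.0]
wrist_force: [-0.7, -1.0, 5.4]
finger_gap: 0.0423
grip_force: 36.1
```

{"method": "carry_out", "body": {"series": [{"travel":[0,0,0.4],"delta_rot":[0,0,0],"fingers":1},{"travel":[0,0,0.9],"delta_rot":[0,0,0],"fingers":1},{"travel":[0,0,1],"delta_rot":[0,0,0],"fingers":1},{"travel":[0,0,1],"delta_rot":[0,0,0],"fingers":1},{"travel":[0,0,0.7],"delta_rot":[0,0,0],"fingers":1}]}}

```text
clock: 34.33
tcp_pos: [0.6322, -0.0617, 0.1274]
orientation: [0.0, 0.637, 0.771, 0.0]
wrist_force: [0.1, 0.7, -1.2]
finger_gap: 0.0424
grip_force: 35.8
```

{"method": "carry_out", "body": {"series": [{"travel":[-0.17,-0.94,0],"delta_rot":[0,0,0],"fingers":1},{"travel":[-0.17,-0.94,0],"delta_rot":[0,0,0],"fingers":1},{"travel":[-0.17,-0.94,0],"delta_rot":[0,0,0],"fingers":1},{"travel":[-0.17,-0.94,0],"delta_rot":[0,0,0],"fingers":1},{"travel":[-0.17,-0.94,0],"delta_rot":[0,0,0],"fingers":1}]}}

```text
clock: 34.95
tcp_pos: [0.6105, -0.1805, 0.1259]
orientation: [-0.0, 0.637, 0.771, 0.0]
wrist_force: [0.7, -0.2, -1.3]
finger_gap: 0.0429
grip_force: 35.8
```

{"method": "carry_out", "body": {"series": [{"travel":[-0.17,-0.94,0],"delta_rot":[0,0,0],"fingers":1},{"travel":[-0.17,-0.94,0],"delta_rot":[0,0,0],"fingers":1},{"travel":[-0.17,-0.94,0],"delta_rot":[0,0,0],"fingers":1},{"travel":[-0.17,-0.94,0],"delta_rot":[0,0,0],"fingers":1},{"travel":[-0.17,-0.94,0],"delta_rot":[0,0,0],"fingers":1}]}}

```text
clock: 35.58
tcp_pos: [0.5892, -0.2985, 0.1258]
orientation: [0.0, 0.637, 0.771, 0.0]
wrist_force: [-0.1, -0.1, -1.1]
finger_gap: 0.0425
grip_force: 35.8
```

{"method": "carry_out", "body": {"series": [{"travel":[-0.17,-0.94,0],"delta_rot":[0,0,0],"fingers":1},{"travel":[-0.13,-0.94,0],"delta_rot":[0,0,0],"fingers":1},{"travel":[0,0,0],"delta_rot":[0,0,0],"fingers":1},{"travel":[0,0,0],"delta_rot":[0,0,0],"fingers":1}]}}

```text
clock: 36.08
tcp_pos: [0.582, -0.3439, 0.1256]
orientation: [-0.0, 0.637, 0.771, 0.0]
wrist_force: [0.3, 0.4, -1.7]
finger_gap: 0.0426
grip_force: 35.8
```

{"method": "carry_out", "body": {"series": [{"travel":[0.06,-0.07,-0.9],"delta_rot":[0,0,0],"fingers":1},{"travel":[0,0,-0.9],"delta_rot":[0,0,0],"fingers":1},{"travel":[0,0,-0.9],"delta_rot":[0,0,0],"fingers":1},{"travel":[0,0,-0.15],"delta_rot":[0,0,0],"fingers":1},{"travel":[0,0,-0.05],"delta_rot":[0,0,0],"fingers":1}]}}

```text
clock: 36.7
tcp_pos: [0.584, -0.3452, 0.0538]
orientation: [0.0, 0.637, 0.771, 0.0]
wrist_force: [0.7, 0.1, -1.7]
finger_gap: 0.0424
grip_force: 35.8
```

{"method": "carry_out", "body": {"series": [{"travel":[0,0,-0.06],"delta_rot":[0,0,0],"fingers":1},{"travel":[0,0,-0.06],"delta_rot":[0,0,0],"fingers":1},{"travel":[0,0,0],"delta_rot":[0,0,0],"fingers":1}]}}

```text
clock: 37.08
tcp_pos: [0.5837, -0.3458, 0.0507]
orientation: [0.0, 0.637, 0.771, 0.0]
wrist_force: [0.0, -0.1, -0.9]
finger_gap: 0.0421
grip_force: 35.8
```

{"method": "carry_out", "body": {"series": [{"travel":[0,0,-0.04],"delta_rot":[0,0,0],"fingers":1},{"travel":[0,0,0],"delta_rot":[0,0,0],"fingers":1}]}}

```text
clock: 37.33
tcp_pos: [0.5836, -0.3458, 0.0494]
orientation: [0.0, 0.637, 0.771, 0.0]
wrist_force: [0.7, 0.6, -1.6]
finger_gap: 0.0427
grip_force: 35.8
```

{"method": "carry_out", "body": {"series": [{"travel":[0,0,-0.04],"delta_rot":[0,0,0],"fingers":1},{"travel":[0,0,0],"delta_rot":[0,0,0],"fingers":1}]}}

```text
clock: 37.58
tcp_pos: [0.5836, -0.3458, 0.0493]
orientation: [0.0, 0.637, 0.771, -0.0]
wrist_force: [-1.9, 0.5, 5.1]
finger_gap: 0.0424
grip_force: 36.3
```

{"method": "carry_out", "body": {"series": [{"travel":[0,0,0],"delta_rot":[0,0,0],"fingers":-0.3},{"travel":[0,0,0],"delta_rot":[0,0,0],"fingers":-0.3},{"travel":[0,0,0.3],"delta_rot":[0,0,0],"fingers":-0.3},{"travel":[0,0,0.9],"delta_rot":[0,0,0],"fingers":-0.3},{"travel":[0,0,1],"delta_rot":[0,0,0],"fingers":-0.3}], "squeeze": 30}}

```text
clock: 38.2
tcp_pos: [0.5834, -0.3455, 0.1038]
orientation: [-0.0, 0.637, 0.771, 0.0]
wrist_force: [-0.1, -0.2, 0.5]
finger_gap: 0.0553
grip_force: 0.0
```

{"method": "carry_out", "body": {"series": [{"travel":[0,0,0.9],"delta_rot":[0,0,0],"fingers":-1},{"travel":[0.12,0.96,0],"delta_rot":[0,0,0],"fingers":-1},{"travel":[0.12,0.96,0],"delta_rot":[0,0,0],"fingers":-1},{"travel":[0.12,0.96,0],"delta_rot":[0,0,0],"fingers":-1},{"travel":[0.12,0.96,0],"delta_rot":[0,0,0],"fingers":-1}]}}

```text
clock: 38.83
tcp_pos: [0.5953, -0.247, 0.125]
orientation: [-0.001, 0.637, 0.771, -0.0]
wrist_force: [-0.0, 0.1, -0.3]
finger_gap: 0.0848
grip_force: 0.0
```

{"method": "carry_out", "body": {"series": [{"travel":[0.12,0.96,0],"delta_rot":[0,0,0],"fingers":-1},{"travel":[0.12,0.96,0],"delta_rot":[0,0,0],"fingers":-1},{"travel":[0.12,0.96,0],"delta_rot":[0,0,0],"fingers":-1},{"travel":[0.12,0.96,0],"delta_rot":[0,0,0],"fingers":-1},{"travel":[0.12,0.96,0],"delta_rot":[0,0,0],"fingers":-1}]}}

```text
clock: 39.45
tcp_pos: [0.6108, -0.1281, 0.1259]
orientation: [0.0, 0.637, 0.771, 0.0]
wrist_force: [0.1, -0.3, -0.7]
finger_gap: 0.0855
grip_force: 0.0
```

{"method": "carry_out", "body": {"series": [{"travel":[0.12,0.96,0],"delta_rot":[0,0,0],"fingers":-1},{"travel":[0.12,0.96,0],"delta_rot":[0,0,0],"fingers":-1},{"travel":[0.12,0.96,0],"delta_rot":[0,0,0],"fingers":-1},{"travel":[0.12,0.96,0],"delta_rot":[0,0,0],"fingers":-1},{"travel":[0.12,0.96,0],"delta_rot":[0,0,0],"fingers":-1}]}}

```text
clock: 40.08
tcp_pos: [0.6256, -0.0081, 0.1259]
orientation: [0.0, 0.637, 0.771, 0.0]
wrist_force: [-0.1, -0.4, -0.2]
finger_gap: 0.0853
grip_force: 0.0
```

{"method": "carry_out", "body": {"series": [{"travel":[0.12,0.96,0],"delta_rot":[0,0,0],"fingers":-1},{"travel":[0.12,0.96,0],"delta_rot":[0,0,0],"fingers":-1},{"travel":[0.06,0.96,0],"delta_rot":[0,0,0],"fingers":-1},{"travel":[0,0,0],"delta_rot":[0,0,0],"fingers":-1},{"travel":[0,0,0],"delta_rot":[0,0,0],"fingers":-1}]}}

```text
clock: 40.7
tcp_pos: [0.633, 0.0625, 0.1258]
orientation: [0.0, 0.637, 0.771, -0.0]
wrist_force: [-0.3, 0.1, -1.1]
finger_gap: 0.0855
grip_force: 0.0
```

```bash
python3 - <<'E'
from h import *
snap('wrist','g10');s=env.get_state();q=s['orientation'];print(s['tcp_pos'],2*np.arctan2(q[2],q[1]),s['clock'])
d=load('g10');h=cv2.cvtColor(d['color'],cv2.COLOR_RGB2HSV)
for t in (130,200,235):
    m=((h[...,2]>t)&(h[...,1]<60)).astype(np.uint8);m[:,:240]=0;m[:,400:]=0;m[300:]=0
    for c in cv2.findContours(m,0,2)[0]:
        if cv2.contourArea(c)>150:
            x,y,w,hh=cv2.boundingRect(c);print(t,(x,y,w,hh),onz(d,x+w/2,y+hh-w/2,.062))
E
```

```text
[0.63300311 0.06202813 0.12580017] 1.7594050481614494 40.75
130 (301, 186, 38, 55) [0.63086566 0.06228767 0.062     ]
200 (302, 191, 37, 49) [0.63115014 0.0627367  0.062     ]
235 (302, 191, 37, 49) [0.63115014 0.0627367  0.062     ]
```

The vial is centred within 2 mm. I'll lower and grip.

{"method": "carry_out", "body": {"series": [{"travel":[-0.06,0,-0.8],"delta_rot":[0,0,0],"fingers":-1},{"travel":[0,0,-0.8],"delta_rot":[0,0,0],"fingers":-1},{"travel":[0,0,-0.8],"delta_rot":[0,0,0],"fingers":-1},{"travel":[0,0,-0.8],"delta_rot":[0,0,0],"fingers":-1},{"travel":[0,0,-0.75],"delta_rot":[0,0,0],"fingers":-1}]}}

```text
clock: 41.38
tcp_pos: [0.6315, 0.0612, 0.0264]
orientation: [0.0, 0.638, 0.77, -0.0]
wrist_force: [0.3, 1.1, -0.4]
finger_gap: 0.0857
grip_force: 0.0
```

{"method": "carry_out", "body": {"series": [{"travel":[0,0,0],"delta_rot":[0,0,0],"fingers":1},{"travel":[0,0,0],"delta_rot":[0,0,0],"fingers":1},{"travel":[0,0,0],"delta_rot":[0,0,0],"fingers":1},{"travel":[0,0,0],"delta_rot":[0,0,0],"fingers":1},{"travel":[0,0,0],"delta_rot":[0,0,0],"fingers":1}]}}

```text
clock: 42.0
tcp_pos: [0.6324, 0.0622, 0.0283]
orientation: [0.001, 0.637, 0.771, 0.0]
wrist_force: [-1.6, -1.3, 6.1]
finger_gap: 0.0268
grip_force: 29.6
```

{"method": "carry_out", "body": {"series": [{"travel":[0,0,0],"delta_rot":[0,0,0],"fingers":1},{"travel":[0,0,0],"delta_rot":[0,0,0],"fingers":1}]}}

```text
clock: 42.25
tcp_pos: [0.6323, 0.0621, 0.0283]
orientation: [0.001, 0.637, 0.771, 0.0]
wrist_force: [-1.1, -0.5, 5.4]
finger_gap: 0.0268
grip_force: 29.7
```

{"method": "carry_out", "body": {"series": [{"travel":[0,0,0.4],"delta_rot":[0,0,0],"fingers":1},{"travel":[0,0,0.9],"delta_rot":[0,0,0],"fingers":1},{"travel":[0,0,1],"delta_rot":[0,0,0],"fingers":1},{"travel":[0,0,1],"delta_rot":[0,0,0],"fingers":1},{"travel":[0,0,0.7],"delta_rot":[0,0,0],"fingers":1}]}}

```text
clock: 42.88
tcp_pos: [0.6319, 0.0625, 0.1287]
orientation: [0.0, 0.637, 0.771, 0.0]
wrist_force: [-0.0, 0.6, 0.9]
finger_gap: 0.0267
grip_force: 29.6
```

{"method": "carry_out", "body": {"series": [{"travel":[-0.18,-0.95,0],"delta_rot":[0,0,0],"fingers":1},{"travel":[-0.18,-0.95,0],"delta_rot":[0,0,0],"fingers":1},{"travel":[-0.18,-0.95,0],"delta_rot":[0,0,0],"fingers":1},{"travel":[-0.18,-0.95,0],"delta_rot":[0,0,0],"fingers":1},{"travel":[-0.18,-0.95,0],"delta_rot":[0,0,0],"fingers":1}]}}

```text
clock: 43.5
tcp_pos: [0.6088, -0.057, 0.1273]
orientation: [-0.0, 0.637, 0.771, 0.0]
wrist_force: [-0.2, 0.5, -0.1]
finger_gap: 0.0266
grip_force: 29.6
```

{"method": "carry_out", "body": {"series": [{"travel":[-0.18,-0.95,0],"delta_rot":[0,0,0],"fingers":1},{"travel":[-0.18,-0.95,0],"delta_rot":[0,0,0],"fingers":1},{"travel":[-0.18,-0.95,0],"delta_rot":[0,0,0],"fingers":1},{"travel":[-0.18,-0.95,0],"delta_rot":[0,0,0],"fingers":1},{"travel":[-0.18,-0.95,0],"delta_rot":[0,0,0],"fingers":1}]}}

```text
clock: 44.12
tcp_pos: [0.5863, -0.1757, 0.1273]
orientation: [-0.0, 0.637, 0.771, 0.0]
wrist_force: [0.5, 0.4, -0.7]
finger_gap: 0.0267
grip_force: 29.6
```

{"method": "carry_out", "body": {"series": [{"travel":[-0.18,-0.95,0],"delta_rot":[0,0,0],"fingers":1},{"travel":[-0.18,-0.95,0],"delta_rot":[0,0,0],"fingers":1},{"travel":[-0.18,-0.95,0],"delta_rot":[0,0,0],"fingers":1},{"travel":[-0.18,-0.95,0],"delta_rot":[0,0,0],"fingers":1},{"travel":[0,0,0],"delta_rot":[0,0,0],"fingers":1}]}}

```text
clock: 44.75
tcp_pos: [0.5682, -0.2723, 0.127]
orientation: [0.0, 0.638, 0.77, 0.0]
wrist_force: [0.8, -0.6, -0.3]
finger_gap: 0.027
grip_force: 29.6
```

{"method": "carry_out", "body": {"series": [{"travel":[0,0,0],"delta_rot":[0,0,0],"fingers":1}]}}

```text
clock: 44.88
tcp_pos: [0.5684, -0.2701, 0.127]
orientation: [-0.0, 0.637, 0.771, 0.0]
wrist_force: [-0.2, 0.3, -0.7]
finger_gap: 0.0271
grip_force: 29.6
```

Next I'll lower to contact, expected at 0.0503.

{"method": "carry_out", "body": {"series": [{"travel":[0.03,0,-0.9],"delta_rot":[0,0,0],"fingers":1},{"travel":[0,0,-0.9],"delta_rot":[0,0,0],"fingers":1},{"travel":[0,0,-0.9],"delta_rot":[0,0,0],"fingers":1},{"travel":[0,0,-0.15],"delta_rot":[0,0,0],"fingers":1},{"travel":[0,0,-0.05],"delta_rot":[0,0,0],"fingers":1}]}}

```text
clock: 45.5
tcp_pos: [0.5696, -0.2697, 0.055]
orientation: [0.0, 0.637, 0.771, 0.0]
wrist_force: [0.1, 0.3, -0.4]
finger_gap: 0.0271
grip_force: 29.6
```

{"method": "carry_out", "body": {"series": [{"travel":[0,0,-0.06],"delta_rot":[0,0,0],"fingers":1},{"travel":[0,0,-0.05],"delta_rot":[0,0,0],"fingers":1},{"travel":[0,0,0],"delta_rot":[0,0,0],"fingers":1}]}}

```text
clock: 45.88
tcp_pos: [0.5695, -0.2703, 0.0522]
orientation: [0.0, 0.637, 0.771, 0.0]
wrist_force: [-0.6, 0.1, -0.9]
finger_gap: 0.0272
grip_force: 29.6
```

{"method": "carry_out", "body": {"series": [{"travel":[0,0,-0.04],"delta_rot":[0,0,0],"fingers":1},{"travel":[0,0,0],"delta_rot":[0,0,0],"fingers":1}]}}

```text
clock: 46.12
tcp_pos: [0.5692, -0.2702, 0.0508]
orientation: [-0.0, 0.637, 0.771, 0.0]
wrist_force: [-1.0, -0.4, -0.4]
finger_gap: 0.0265
grip_force: 29.6
```

{"method": "carry_out", "body": {"series": [{"travel":[0,0,-0.03],"delta_rot":[0,0,0],"fingers":1},{"travel":[0,0,0],"delta_rot":[0,0,0],"fingers":1},{"travel":[0,0,0],"delta_rot":[0,0,0],"fingers":-0.2},{"travel":[0,0,0],"delta_rot":[0,0,0],"fingers":-0.2},{"travel":[0,0,0.3],"delta_rot":[0,0,0],"fingers":-0.2}]}}

```text
clock: 46.75
tcp_pos: [0.5688, -0.2698, 0.0571]
orientation: [-0.001, 0.637, 0.771, -0.0]
wrist_force: [-0.7, -0.9, 0.0]
finger_gap: 0.0512
grip_force: 0.0
```

{"method": "carry_out", "body": {"series": [{"travel":[0,0,0.9],"delta_rot":[0,0,0],"fingers":-0.2},{"travel":[0,0,1],"delta_rot":[0,0,0],"fingers":-0.2},{"travel":[0,0,1],"delta_rot":[0,0,0],"fingers":-0.2},{"travel":[0,0,1],"delta_rot":[0,0,0],"fingers":-0.2},{"travel":[0,0,1],"delta_rot":[0,0,0],"fingers":-0.2}]}}

```text
clock: 47.38
tcp_pos: [0.5693, -0.2702, 0.1815]
orientation: [0.0, 0.637, 0.771, 0.0]
wrist_force: [0.0, 0.3, 0.6]
finger_gap: 0.0513
grip_force: 0.0
```

{"method": "carry_out", "body": {"series": [{"travel":[-0.3,-0.3,1],"delta_rot":[0,0,0],"fingers":-0.2},{"travel":[-0.3,-0.3,1],"delta_rot":[0,0,0],"fingers":-0.2},{"travel":[0,0,0],"delta_rot":[0,0,0],"fingers":-0.2},{"travel":[0,0,0],"delta_rot":[0,0,0],"fingers":-0.2}]}}

```text
clock: 47.88
tcp_pos: [0.5542, -0.2849, 0.2296]
orientation: [-0.0, 0.637, 0.771, 0.0]
wrist_force: [0.5, -0.2, 0.7]
finger_gap: 0.0513
grip_force: 0.0
```

```bash
python3 - <<'E'
from h import *
snap('wrist','g11');snap('top','top1');s=env.get_state();print(s['tcp_pos'],s['clock'])
a=cv2.imread('pics/g11.png')[0:300,120:520];b=cv2.imread('pics/g6.png')[0:300,0:400]
t=cv2.resize(cv2.imread('pics/top1.png')[130:260,110:480],(800,281),interpolation=cv2.INTER_CUBIC)
cv2.imwrite('pics/fin.png',np.vstack([np.hstack([a,b]),t]))
E
```

```text
[ 0.55399332 -0.28456205  0.22880579] 47.975
```

View pics/fin.png

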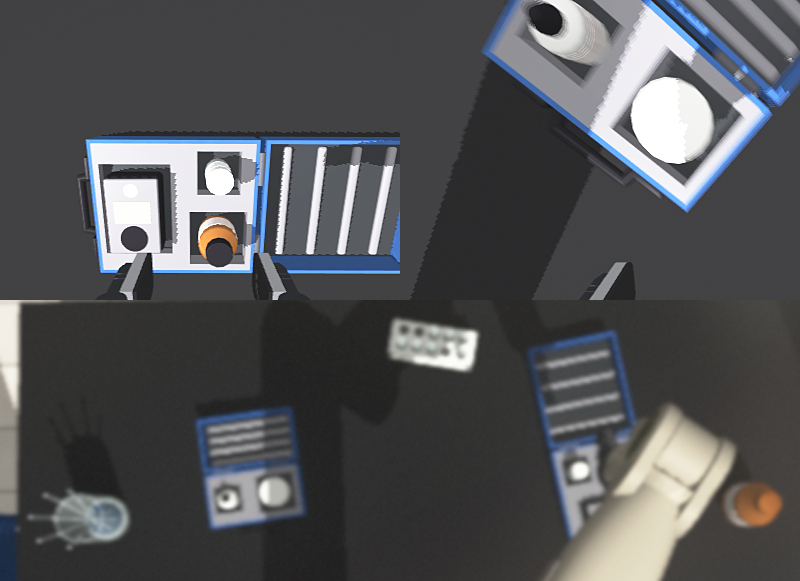

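The top-left crop shows the colorimeter face up in the oblong well (131,215), with the vial (218,177) and amber bottle (218,240) upright in theirs. The other two crops show the jar and dropper seated in the small case, and the rack, pipette jar and large bottle where they were.

```bash
python3 -c "
from workcell import env
print(env.hand_in())"
```

```text
the job is handed in; nothing more can be done
None
```

Both field test kits are packed: all five items were set down in their wells at or within about 0.5 mm of floor contact, the rack, pipette jar and large bottle were left alone, and the job was handed in at about 48 s of the 118 s limit; the hand-in call returned no verdict.

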